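# Pack the two square reagent bottles into the bottle crate

## Task

Pack the two square amber reagent bottles, the one standing on the bench and the one that has fallen on its side, into free cells of the plywood crate: one bottle per cell, standing upright with the cap on top and fully down on the cell's floor. They are glass, so set them down in the crate gently, do not drop or jam them; leave the round bottles in the crate and the other things on the bench where they are.

Things in the scene. Friction and masses are not known exactly. Their poses are not given: they have to be found in the camera images.
- bottle_up: square-section amber glass reagent bottle: body 52 x 52 mm, 88 mm tall, short 38 mm square shoulder from 87 to 97 mm, round black cap 34 mm in diameter from 97 to 124 mm (the top); about 0.25 kg. Origin: centre of the underside; z runs from base to cap, x and y square to the sides. It stands upright on the bench.
- bottle_down: square-section amber glass reagent bottle: body 52 x 52 mm, 88 mm tall, short 38 mm square shoulder from 87 to 97 mm, round black cap 34 mm in diameter from 97 to 124 mm (the top); about 0.25 kg. Origin: centre of the underside; z runs from base to cap, x and y square to the sides. It lies flat on one side, origin 26 mm above the bench, cap to the robot's right.
- crate: fixed open plywood crate, 135 (x) x 199 (y) x 66 mm high, 2 x 3 square cells of 57 x 57 mm inside, walls and dividers 7 mm thick and all 66 mm high, floor 6 mm thick. Origin: centre of the underside, z up. Three cells hold round bottles, three are free.
- cell0 (a point): centre of the inner floor of a crate cell (row nearer to the robot, crate x = -32 mm, crate y = -64 mm); axes as the crate's; free if no round bottle stands there
- cell1 (a point): centre of the inner floor of a crate cell (row nearer to the robot, crate x = -32 mm, crate y = 0 mm); axes as the crate's; free if no round bottle stands there
- cell2 (a point): centre of the inner floor of a crate cell (row nearer to the robot, crate x = -32 mm, crate y = 64 mm); axes as the crate's; free if no round bottle stands there
- cell3 (a point): centre of the inner floor of a crate cell (row farther from the robot, crate x = 32 mm, crate y = -64 mm); axes as the crate's; free if no round bottle stands there
- cell4 (a point): centre of the inner floor of a crate cell (row farther from the robot, crate x = 32 mm, crate y = 0 mm); axes as the crate's; free if no round bottle stands there
- cell5 (a point): centre of the inner floor of a crate cell (row farther from the robot, crate x = 32 mm, crate y = 64 mm); axes as the crate's; free if no round bottle stands there
- round_a: round amber bottle, 46 mm in diameter, 92 mm tall, in one of the crate's cells, already packed, to be left there; origin: centre of its underside, z up
- round_b: round amber bottle, 42 mm in diameter, 88 mm tall, in one of the crate's cells, already packed, to be left there; origin: centre of its underside, z up
- round_c: round amber jar, 48 mm in diameter, 80 mm tall, white lid, in one of the crate's cells, already packed, to be left there; origin: centre of its underside, z up
- beaker: empty glass beaker, 66 mm in diameter, 85 mm tall, not to be disturbed; origin: centre of its underside
- wash_bottle: yellow plastic bottle, 60 mm in diameter, 120 mm tall, not to be disturbed; origin: centre of its underside
- dish: shallow white ceramic dish, 80 mm in diameter, 20 mm tall, not to be disturbed; origin: centre of its underside
- spatula: spatula lying flat, 160 mm long, not to be disturbed; origin: under its middle, x along it
Things that resemble listed ones, but are neither listed nor needed, are in the scene too. What is shaped like the bottle_up but blue is not meant.

How it is judged:
By the outcome, as a careful person would: the job done as asked, in the order asked, and still so for the second after the job is handed in, with the robot touching nothing.
It also fails if it takes over 69 s, if anything falls off the work surface, if the arm or the gripper's body presses on something with over 40 N, if the wrist force passes 120 N, or if a joint passes its speed limit or range.

## Robot

A 7-joint arm with a two-finger parallel gripper is mounted at the origin on the work surface. World frame = base frame: x ahead of the robot, y to its left, z up, the work surface at z = 0. Lengths are in m, angles in rad, forces in N, time in s.
With the tool pointing down it reaches from about 0.425 to 0.875 m from the base axis. Payload 4.7 kg.
Tool frame: the origin (TCP) lies on the centre line of the jaws, within the pads' length; the fingertips stand 14 mm ahead of it and the grasp point (between the pads) lies 5 mm behind it; z points along the fingers, y is the line along which they close (so a half turn about z gives the same grasp; the last joint's range is limited). The gripper opens to 87 mm and grips with 3 to 60 N. Pads are 19 mm wide; open, the fingers measure 117 mm over their backs; the gripper's body (75 mm by 190 mm) begins 51 mm behind the grasp point.
Start: joints at [-1.164, 0.321, -0.07, 1.45, 0.023, 1.371, -0.057], TCP at [0.249, 0.601, 0.237] pointing down, gripper open.
Joint ranges: [-2.86, 2.86], [-0.3, 2.09], [-1.38, 1.24], [0.06, 2.45], [-1.56, 4.7], [0.09, 2.05], [-2.69, 2.69]. Speed limits (rad/s): [2.57, 2.57, 3.14, 3.14, 3.14, 3.14, 3.14].

## Interface

Orientations are given as a rotation vector (axis times angle).
In Python, from bench import ctrl gives the robot as it stands.
- The arm moves only by the tool send_rows, never from a script. Its argument "steps" is a list of rows, each an object of numbers: "tx", "ty", "tz": the shift along the tool's x, y, z in units of 60 mm (1.0 is 60 mm); "turn": the turn about the tool's z in units of 8 degrees (1.0 is 8 degrees); "grip": the opening, from 0 (shut) to 1 (fully open). A call has 1 to 12 rows; each row shifts and turns the commanded pose from where the row before left it, along the tool's axes as they then stand; what a row does not reach is not made up. A row lasts 1/8 s, in which the tool goes at most 62.5 mm and 10.7 degrees, less where a joint would pass 70% of its speed; a pose out of reach is approached as far as the arm can. A call is refused whole if a number of a shift passes 1 or a number of a turn 1, either way. A call with a gripper value outside its range is refused whole. The fingers move at their own pace and stop on an object; "newtons" is the grip in N (left out, the last holds). Time passes only in rows, so rows that do not move let the fingers close. It gives the time, the measured TCP pose, the force, the opening and the grip force at its end, in the units of the state.
- ctrl.get_state(): the state, without advancing time (a new reading comes with each control period).
- ctrl.get_image(name): name is "side" or "top" or "wrist"; returns a dict with "pixels" (384x512x3 uint8, red, green, blue), "K" (3x3 intrinsics, pixels), "dist" ([k1, k2, p1, p2, k3] as OpenCV has them; the pictures are not rectified), "cam_to_world" (4x4, takes a point from camera to world coordinates); the wrist camera has in their place "T_tool_cam" (4x4, takes a point from camera to tool coordinates, whose origin is the TCP and whose axes are the flange's). Camera axes: x right, y down, z forward; pixel columns grow to the right and rows downward; lengths in m; the calibration is good to about 2 mm. A picture is of the moment at which its call begins: read the wrist's pose just before it. There is no depth.
- ctrl.close_job(): hands the job in; it is judged then, once.
The state is a dict: "time": time; "joint_positions": joint angles; "qd": joint speeds; "joint_torque": joint torques, N m; "position": TCP position; "tool_rot": TCP orientation; "ft_force": force on the tool from outside, world axes, zero at the start; "torque": the same for the moment, N m; "grip_width": opening from 0.0 (shut) to 1.0 (fully open); "grip_force": force on a finger pad.
Only numpy, scipy, OpenCV 4.12 (cv2) and the standard library are available. Lean on these libraries where they do the work, as an engineer would, in place of code of your own. Each camera call takes 0.05 s, during which the arm holds its last target. There are 200 camera calls.

## Working session

There is one attempt and no reset: what is moved stays moved. The work goes in short steps, Python scripts to look and compute and a tool call to move; the robot and the scene stay as the last step left them, time stands still between calls to the robot, and variables do not carry over. Pictures are saved under pics/ and viewed, at most 10 in all, crops included, and the job is handed in when it is done.

Besides the shell and the picture viewer there is one more tool, called after "Call:" by a JSON object that holds its "method" and its "body", one argument or row to a line. send_rows: Moves the arm, as the interface text tells. Its arguments: {"type":"object","properties":{"steps":{"type":"array"},"newtons":{"type":"number"}},"required":["steps"]}

```bash
ls; mkdir -p pics; python3 - <<'E'
from bench import ctrl
import cv2,numpy as np
s=ctrl.get_state();print(s)
for n in("top","side"):
    d=ctrl.get_image(n);cv2.imwrite(f"pics/{n}0.png",d["pixels"][:,:,::-1]);print(n,d["K"],d["dist"],np.round(d["cam_to_world"],3))
d=ctrl.get_image("wrist");print(d["K"],d["dist"],d["T_tool_cam"])
E
```

```text
pics
{'time': 0.0, 'joint_positions': array([-1.16388921,  0.32180668, -0.07008278,  1.4516647 ,  0.02257285,
        1.3707758 , -0.05686784]), 'qd': array([ 7.17613991e-04, -5.06252478e-04,  4.21861431e-05, -1.51447624e-03,
        1.44667313e-03,  6.04837913e-04,  2.24096802e-04]), 'joint_torque': array([-9.13314925e-04, -4.91292214e+01, -4.04394558e-01, -3.12534678e+01,
       -6.40554121e-02,  4.36018920e-02,  1.47857481e-04]), 'position': array([0.24864849, 0.60000267, 0.23547722]), 'tool_rot': array([-6.12917926e-01, -3.08092143e+00,  2.89712383e-03]), 'ft_force': array([ 0.31324553, -0.16255943, -0.3784145 ]), 'torque': array([ 0.01111977, -0.01742235, -0.00526989]), 'grip_force': 0.0, 'grip_width': 0.9996557236704728}
top [[425.02425915   0.         259.44893486]
 [  0.         425.02425915 195.37765832]
 [  0.           0.           1.        ]] [-0.09664645  0.          0.          0.          0.        ] [[-0.102 -0.973  0.206  0.341]
 [-0.995  0.099 -0.024  0.081]
 [ 0.003 -0.208 -0.978  0.93 ]
 [ 0.     0.     0.     1.   ]]
side [[448.68594412   0.         260.12971153]
 [  0.         448.68594412 191.98856509]
 [  0.           0.           1.        ]] [-0.1409616  0.         0.         0.         0.       ] [[-0.997 -0.064  0.049  0.481]
 [-0.08   0.749 -0.658  0.732]
 [ 0.005 -0.659 -0.752  0.815]
 [ 0.     0.     0.     1.   ]]
[[280.6522092    0.         254.12493746]
 [  0.         280.6522092  190.34415697]
 [  0.           0.           1.        ]] [-0.06126398  0.          0.          0.          0.        ] [[ 5.29176827e-05 -9.66718420e-01 -2.55842714e-01  6.96951777e-02]
 [ 9.99999991e-01  1.99657179e-05  1.31395006e-04  1.72214343e-03]
 [-1.21913889e-04 -2.55842719e-01  9.66718412e-01 -1.48484890e-01]
 [ 0.00000000e+00  0.00000000e+00  0.00000000e+00  1.00000000e+00]]
```

View pics/top0.png

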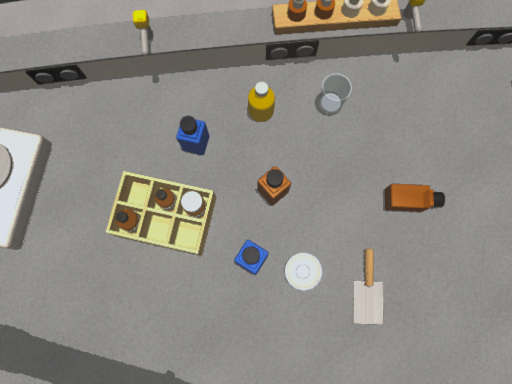

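View pics/side0.png

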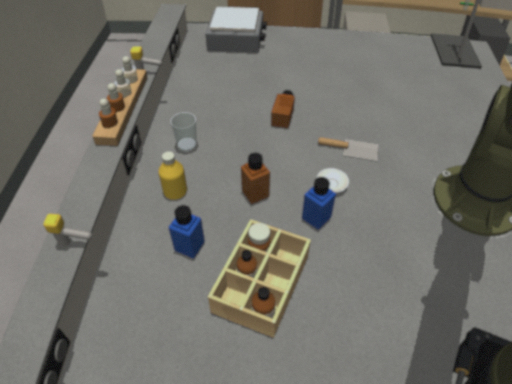

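Top view: standing amber bottle at (274,184), fallen one at (412,197) with its cap at (438,199). The crate is at (162,212); free cells are far-left (140,195), near-middle (159,229) and near-right (187,236), which are cell5, cell1 and cell0.
Look-alikes: blue bottles (192,133) and (251,256), rack vials (297,5) and (325,5), round bottles (165,198) and (126,219). I choose (274,184) and (412,197) because both are amber, square-section and on the bench.

```bash
cat > h.py <<'E'
import cv2,numpy as np
from bench import ctrl
from scipy.spatial.transform import Rotation as R
def cam(n):
    s=ctrl.get_state();d=ctrl.get_image(n)
    if n=="wrist":
        T=np.eye(4);T[:3,:3]=R.from_rotvec(s["tool_rot"]).as_matrix();T[:3,3]=s["position"];d["cam_to_world"]=T@d["T_tool_cam"]
    d["bgr"]=np.ascontiguousarray(d["pixels"][:,:,::-1]);d["hsv"]=cv2.cvtColor(d["bgr"],cv2.COLOR_BGR2HSV)
    return d
def rays(d,uv):
    p=cv2.undistortPoints(np.array(uv,float).reshape(-1,1,2),np.array(d["K"]),np.array(d["dist"])).reshape(-1,2)
    v=np.c_[p,np.ones(len(p))]@d["cam_to_world"][:3,:3].T
    return d["cam_to_world"][:3,3],v
def plane(d,uv,z):
    o,v=rays(d,uv);return o+v*((z-o[2])/v[:,2])[:,None]
def tri(views):
    A=np.zeros((3,3));b=np.zeros(3)
    for d,uv in views:
        o,v=rays(d,[uv]);v=v[0]/np.linalg.norm(v[0]);P=np.eye(3)-np.outer(v,v);A+=P;b+=P@o
    x=np.linalg.solve(A,b);return x
def blobs(m,amin=40):
    n,_,st,c=cv2.connectedComponentsWithStats(m.astype(np.uint8));return [(np.round(c[i],1),st[i].tolist()) for i in range(1,n) if st[i][4]>=amin]
def project(d,P):
    M=np.linalg.inv(d["cam_to_world"]);return cv2.projectPoints(np.array(P,float).reshape(-1,1,3),cv2.Rodrigues(M[:3,:3])[0],M[:3,3],np.array(d["K"]),np.array(d["dist"]))[0].reshape(-1,2)
def crop(d,x0,y0,w,h,k):return cv2.resize(d["bgr"][y0:y0+h,x0:x0+w],None,fx=k,fy=k,interpolation=cv2.INTER_CUBIC)
E
python3 - <<'E'
from h import *
t=cam("top");s=cam("side")
for n,d in(("t",t),("s",s)):
    h=d["hsv"];am=(h[...,0]<14)&(h[...,1]>170)&(h[...,2]>60)
    print(n,"amber",blobs(am));bk=(d["bgr"].max(2)<50)
    print(n,"black",[b for b in blobs(bk,60) if b[1][4]<600])
a=crop(t,100,160,190,100,4);b=crop(s,200,140,120,200,3)
im=np.zeros((600,800,3),np.uint8)
im[:400,:760]=a;im[400:,:400]=cv2.resize(crop(t,375,170,80,50,4),(320,200)).copy() if 0 else cv2.copyMakeBorder(crop(t,375,170,80,50,4),0,0,0,80,0)
cv2.imwrite("pics/c1.png",im)
E
```

```text
t amber [(array([426. , 198.5]), [422, 187, 9, 22, 103])]
t black [(array([491.4,  36.8]), [467, 29, 45, 16, 414]), (array([291.1,  48.8]), [266, 41, 53, 19, 411]), (array([55.2, 74.2]), [26, 65, 60, 19, 591]), (array([438.7, 199.3]), [434, 192, 10, 15, 99])]
s amber [(array([284.1, 103.8]), [275, 95, 18, 20, 245]), (array([254.4, 171.4]), [243, 165, 24, 15, 124])]
s black [(array([473.8,  33.2]), [469, 25, 11, 14, 98]), (array([173.5,  45.9]), [169, 29, 10, 33, 137]), (array([131.2, 150.5]), [122, 126, 19, 49, 344]), (array([254.8, 161.3]), [249, 154, 13, 16, 173]), (array([320.9, 186.1]), [315, 179, 13, 16, 177]), (array([183. , 214.8]), [176, 206, 15, 18, 219]), (array([246.2, 255.4]), [242, 251, 9, 10, 73]), (array([263.2, 293.4]), [259, 288, 10, 12, 99])]
```

View pics/c1.png

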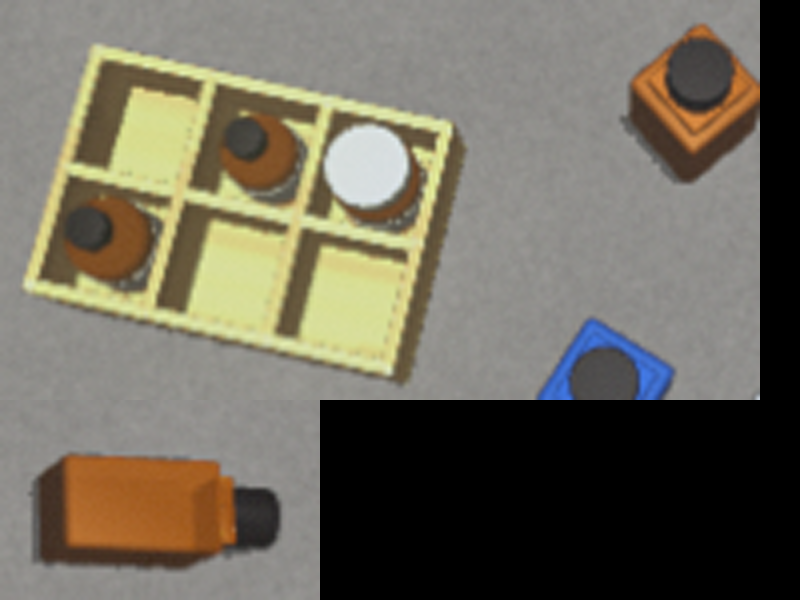

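The crop confirms it: a square amber bottle with a black cap (cap at 275,177), and the fallen square amber bottle with its cap to the right. Crate rim corners are near (124,171), (214,191), (199,254) and (106,232). Free cells are far-left, near-middle and near-right.

```bash
python3 - <<'E'
from h import *
t=cam("top");s=cam("side")
f=lambda p,x0,y0:((np.array(p)+.5)/4-.5)+[x0,y0]
c=plane(t,f([(96,46),(455,125),(395,378),(26,290)],100,160),.066)
print("crate",c.round(4),"ctr",c.mean(0),"len",np.linalg.norm(np.diff(c[[0,1,2,3,0]],axis=0),axis=1))
print("yaw",[np.degrees(np.arctan2(-v[0],v[1])) for v in (c[0]-c[1],c[3]-c[2])],[np.degrees(np.arctan2(v[1],v[0])) for v in (c[0]-c[3],c[1]-c[2])])
print("in side",project(s,c).round(1))
print("down top face",plane(t,f([(68,457),(218,462),(218,552),(66,547)],375,70),.052).round(4))
print("down cap axis@26 base..",plane(t,f([(236,517),(278,517)],375,70),.026).round(4), "tri cap",tri([(t,(438.7,199.3)),(s,(288,94))]))
q=plane(t,f([(700,62)],100,160),.124);print("up captop",q,project(s,q))
print("up shoulders corners@.088",plane(t,f([(701,25),(760,88),(690,150),(631,83)],100,160),.088).round(4))
print("tri up", tri([(t,f((700,62),100,160)),(s,(254.8,157))]), "cap side proj", project(s,[q[0]-[0,0,.0135]]))
E
```

```text
crate [[0.6049 0.3407 0.066 ]
 [0.5426 0.1537 0.066 ]
 [0.4148 0.1946 0.066 ]
 [0.4782 0.3821 0.066 ]] ctr [0.51011366 0.26779618 0.066     ] len [0.19710131 0.1341199  0.19794553 0.13329901]
yaw [np.float64(-18.42023325034547), np.float64(-18.655744079149304)] [np.float64(-18.10482554792632), np.float64(-17.74680434038035)]
in side [[208.6 295.9]
 [251.2 219.1]
 [311.7 239. ]
 [275.3 321.9]]
down top face [[ 0.5227 -0.226   0.052 ]
 [ 0.5117 -0.3081  0.052 ]
 [ 0.463  -0.2989  0.052 ]
 [ 0.4743 -0.2167  0.052 ]]
down cap axis@26 base.. [[ 0.485  -0.324   0.026 ]
 [ 0.4825 -0.348   0.026 ]] tri cap [ 0.48163394 -0.33069923  0.03649001]
up captop [[0.54843673 0.0269017  0.124     ]] [[253.69637733 157.25598478]]
up shoulders corners@.088 [[ 0.5772  0.0218  0.088 ]
 [ 0.541  -0.0045  0.088 ]
 [ 0.5125  0.0346  0.088 ]
 [ 0.5502  0.0607  0.088 ]]
tri up [0.54693962 0.02720189 0.12571215] cap side proj [[253.73214336 161.60778394]]
```

Call:
{"method": "send_rows", "body": {
  "steps": [
    {"tx":-0.69,"ty":-0.575,"grip":1},
    {"tx":-0.69,"ty":-0.575},
    {"tx":-0.69,"ty":-0.575},
    {"tx":-0.69,"ty":-0.575},
    {"tx":-0.69,"ty":-0.575},
    {"tx":-0.69,"ty":-0.575},
    {"tx":-0.69,"ty":-0.575},
    {"tx":-0.69,"ty":-0.575},
    {"tx":-0.69,"ty":-0.575},
    {"tx":-0.69,"ty":-0.575},
    {"tx":-0.69,"ty":-0.575},
    {"tx":-0.69,"ty":-0.575}
  ],
  "newtons": 15
}}

```text
validation failed for argument at $.st...
```

```bash
python3 - <<'E'
from h import *
w=cam("wrist");s=ctrl.get_state();print(s["time"],s["position"],s["tool_rot"],s["joint_positions"].round(2))
P=[[.548,.027,.124],[.546,.028,.088]];print(project(w,P))
cv2.imwrite("pics/w1.png",w["bgr"])
E
```

```text
0.4 [0.24881919 0.60044171 0.23643882] [ 6.12999024e-01  3.08116764e+00 -2.82079549e-04] [-1.16  0.32 -0.07  1.45  0.02  1.37 -0.06]
[[  5.67372555 476.35309033]
 [ 18.01319016 455.81667726]]
```

View pics/w1.png

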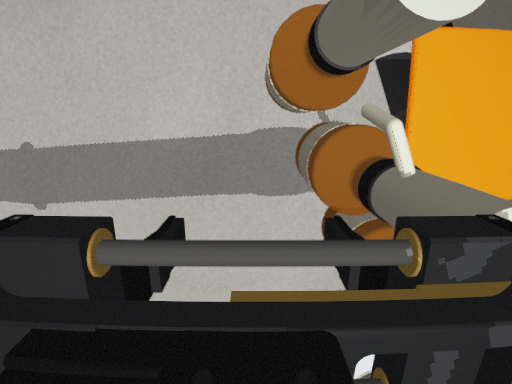

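The call was refused, so nothing moved. The wrist view shows other bench clutter to the left of the start pose. I'll give every key in each row and rise first.

Call:
{"method": "send_rows", "body": {
  "steps": [
    {"tx":0,"ty":0,"tz":-1,"turn":0,"grip":1},
    {"tx":-0.69,"ty":-0.575,"tz":0,"turn":0,"grip":1},
    {"tx":-0.69,"ty":-0.575,"tz":0,"turn":0,"grip":1},
    {"tx":-0.69,"ty":-0.575,"tz":0,"turn":0,"grip":1},
    {"tx":-0.69,"ty":-0.575,"tz":0,"turn":0,"grip":1},
    {"tx":-0.69,"ty":-0.575,"tz":0,"turn":0,"grip":1},
    {"tx":-0.69,"ty":-0.575,"tz":0,"turn":0,"grip":1},
    {"tx":-0.69,"ty":-0.575,"tz":0,"turn":0,"grip":1},
    {"tx":-0.69,"ty":-0.575,"tz":0,"turn":0,"grip":1},
    {"tx":-0.69,"ty":-0.575,"tz":0,"turn":0,"grip":1},
    {"tx":-0.69,"ty":-0.575,"tz":0,"turn":0,"grip":1},
    {"tx":-0.69,"ty":-0.575,"tz":0,"turn":0,"grip":1}
  ],
  "newtons": 15
}}

```text
time: 1.9
position: [0.5249, 0.0741, 0.297]
tool_rot: [0.612, 3.08, 0.001]
ft_force: [0.3, 0.6, 0.0]
grip_width: 0.998
grip_force: 0.0
```

```bash
python3 - <<'E'
from h import *
w=cam("wrist");s=ctrl.get_state();print(s["time"],s["position"],s["tool_rot"],s["joint_positions"].round(2))
P=[[.548,.027,.124],[.546,.028,.088]];print(project(w,P))
cv2.imwrite("pics/w2.png",w["bgr"])
E
```

```text
1.95 [0.5276564  0.0648947  0.29703216] [ 0.62803768  3.07363658 -0.00650311] [-0.58  0.04  0.42  1.67 -0.01  1.44  1.01]
[[223.81749621 209.40435726]
 [226.67763276 199.09116708]]
```

View pics/w2.png

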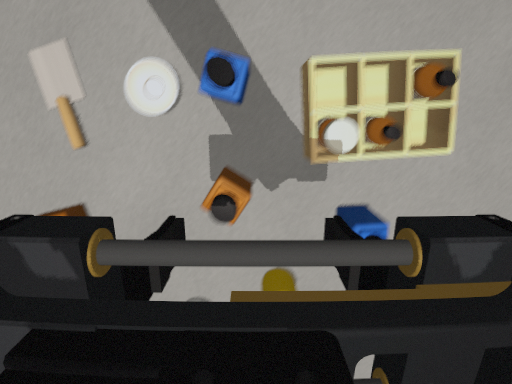

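Wrist view: bottle cap at (223,209), where predicted. The crate rim shows from (307,57) to (455,160), with the free cells consistent with the top view. I'll measure from here, then from a second place.

```bash
cat > crate.py <<'E'
from h import *
def crate(w):
    h=w["hsv"];m=((h[...,0]>18)&(h[...,0]<36)&(h[...,1]>40)&(h[...,1]<190)&(h[...,2]>195)).astype(np.uint8);m[215:]=0
    m=cv2.morphologyEx(m,cv2.MORPH_CLOSE,np.ones((3,3)))
    c=max(cv2.findContours(m,0,2)[0],key=cv2.contourArea)
    hull=cv2.convexHull(c);q=cv2.approxPolyDP(hull,6,True).reshape(-1,2)
    return m,c,q
E
python3 - <<'E'
from crate import *
w=cam("wrist");m,c,q=crate(w);s=ctrl.get_state();print(s["position"],s["tool_rot"]);print(q.tolist())
P=plane(w,q,.066);print(P.round(4))
r=cv2.minAreaRect((P[:,:2]*1e4).astype(np.float32));print(r)
cv2.imwrite("pics/c2.png",np.hstack([crop(w,290,40,190,130,4)[:, :],])[:520])
for p in q:print(w["bgr"][p[1],p[0]])
import pickle;pickle.dump(w,open("w.pkl","wb"))
E
```

```text
[0.52633943 0.0680008  0.29699175] [ 0.62950503  3.07522729 -0.00414548]
[[468, 41], [460, 143], [339, 152], [320, 136], [317, 49]]
[[0.482  0.385  0.066 ]
 [0.6066 0.3423 0.066 ]
 [0.553  0.1805 0.066 ]
 [0.5227 0.1638 0.066 ]
 [0.4196 0.1977 0.066 ]]
((5134.2119140625, 2705.036376953125), (1974.36328125, 1319.6009521484375), 71.58074951171875)
[164 202 201]
[172 212 210]
[162 204 207]
[152 206 206]
[154 194 196]
```

Call:
{"method": "send_rows", "body": {
  "steps": [
    {"tx":-0.8,"ty":0,"tz":0,"turn":0,"grip":1},
    {"tx":0,"ty":0,"tz":0,"turn":0,"grip":1},
    {"tx":0,"ty":0,"tz":0,"turn":0,"grip":1}
  ]
}}

```text
time: 2.38
position: [0.5682, 0.0578, 0.2963]
tool_rot: [-0.612, -3.08, -0.0]
ft_force: [-0.6, 0.0, 0.2]
grip_width: 1.004
grip_force: 0.0
```

```bash
python3 - <<'E'
from h import *
import pickle
w0=pickle.load(open("w.pkl","rb"));w=cam("wrist");print(ctrl.get_state()["position"])
cs=[]
for d in(w0,w):
    m=(d["bgr"].max(2)<75);m[213:]=0
    b=[x for x in blobs(m,80)];print("black",b)
    h=d["hsv"];a=((h[...,0]<16)&(h[...,1]>150)&(h[...,2]>90));a[213:]=0;print("amber",blobs(a,80))
cv2.imwrite("pics/c3.png",cv2.resize(np.hstack([w0["bgr"][30:220,290:480],w["bgr"][80:270,130:320]]),None,fx=2.1,fy=2.1,interpolation=2))
pickle.dump(w,open("w1.pkl","wb"))
E
```

```text
[0.56801813 0.0581045  0.29657894]
black [(array([228.6,  62.4]), [214, 45, 30, 35, 825]), (array([454.3,  67.5]), [443, 57, 24, 21, 378]), (array([400.2, 123. ]), [390, 115, 21, 17, 279]), (array([245.2, 171.5]), [230, 161, 28, 22, 135]), (array([231.7, 199.5]), [218, 185, 28, 28, 612]), (array([ 83.3, 207.3]), [72, 200, 22, 13, 187])]
amber [(array([436.7,  71.3]), [424, 53, 31, 36, 693]), (array([332. , 123.8]), [326, 109, 21, 35, 167]), (array([386.6, 121.7]), [375, 108, 29, 29, 478]), (array([235.5, 179.5]), [214, 170, 45, 22, 123])]
black [(array([220.7,  23.9]), [204, 5, 33, 39, 979]), (array([451.5,  35.3]), [440, 24, 24, 23, 397]), (array([396.8,  92.2]), [387, 84, 21, 17, 299]), (array([237.5, 145.6]), [221, 136, 31, 22, 129]), (array([222.9, 169.3]), [209, 155, 29, 30, 656]), (array([ 75.1, 192.1]), [60, 177, 29, 33, 536]), (array([381.5, 207.1]), [367, 199, 32, 14, 311]), (array([  9. , 207.5]), [3, 201, 14, 12, 121])]
amber [(array([433.8,  42.2]), [420, 23, 34, 37, 718]), (array([382.8,  94.4]), [371, 79, 29, 31, 505]), (array([326.6,  99.8]), [321, 81, 20, 34, 154]), (array([232.8, 152.8]), [206, 139, 46, 34, 117]), (array([ 41.9, 198.1]), [12, 182, 61, 31, 833])]
```

View pics/c3.png

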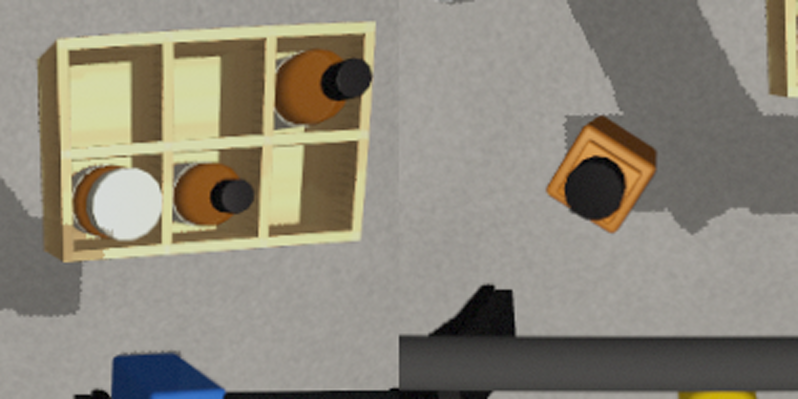

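The left crop shows the crate rim corners at about (317,49), (469,40), (461,144) and (320,155) in wrist pixels. The right crop shows the cap at (223,169) and body corners at (201,170) and (232,190).

```bash
python3 - <<'E'
from h import *
import pickle
w0=pickle.load(open("w.pkl","rb"));w=pickle.load(open("w1.pkl","rb"))
g=lambda p,x0,y0:(np.array(p)+.5)/2.1-.5+[x0,y0]
c=plane(w0,g([(57,40),(375,22),(360,240),(63,262)],290,30),.066);print(c.round(4),c.mean(0))
print([np.degrees(np.arctan2(-v[0],v[1])).round(2) for v in (c[1]-c[0],c[2]-c[3])],[np.degrees(np.arctan2(v[1],v[0])).round(2) for v in (c[3]-c[0],c[2]-c[1])],np.linalg.norm(np.diff(c[[0,1,2,3,0]],axis=0),axis=1))
T=cam("top")
# crate height: same corners in two views
f=lambda p:(np.array(p)+.5)/4-.5+[100,160]
for a,b in(((57,40),(395,378)),((375,22),(26,290)),((360,240),(96,46)),((63,262),(455,125))):print("tri rim",tri([(w0,g(a,290,30)),(T,f(b))]).round(4))
print("tri cap",tri([(w0,(231.7,199.5)),(w,(222.9,169.3))]),plane(w,[(222.9,169.3)],.120), plane(w0,[(231.7,199.5)],.120),tri([(T,f((700,68))),(w,(222.9,169.3))]))
b=plane(w,g([(548-399,188),(613-399,232),(591-399,127)],130,80),.088);print(b)
print(np.degrees(np.arctan2(*(b[1]-b[0])[[1,0]])),np.degrees(np.arctan2(*(b[2]-b[0])[[1,0]])),np.linalg.norm(b[1]-b[0]))
E
```

```text
[[0.4193 0.1976 0.066 ]
 [0.4812 0.3857 0.066 ]
 [0.6087 0.3436 0.066 ]
 [0.546  0.155  0.066 ]] [0.51380207 0.27049366 0.066     ]
[np.float64(-18.22), np.float64(-18.39)] [np.float64(-18.59), np.float64(-18.26)] [0.19795601 0.13419329 0.19872083 0.13361028]
tri rim [0.417  0.1978 0.0576]
tri rim [0.4792 0.381  0.071 ]
tri rim [0.6037 0.3378 0.075 ]
tri rim [0.5428 0.1535 0.0728]
tri cap [0.54826118 0.02621482 0.10290954] [[0.54606966 0.0291561  0.12      ]] [[0.54404568 0.02967666 0.12      ]] [0.54759202 0.02719602 0.11290759]
[[ 0.53907042 -0.00299591  0.088     ]
 [ 0.58005921  0.02279765  0.088     ]
 [ 0.51533463  0.03667126  0.088     ]]
32.1815274229863 120.8951910365057 0.04842921636503487
```

Call:
{"method": "send_rows", "body": {
  "steps": [
    {"tx":0.14,"ty":-0.58,"tz":0,"turn":0,"grip":1},
    {"tx":0,"ty":0,"tz":0.8,"turn":0,"grip":1},
    {"tx":0,"ty":0,"tz":0.8,"turn":0,"grip":1},
    {"tx":0,"ty":0,"tz":0.6,"turn":0,"grip":1},
    {"tx":0,"ty":0,"tz":0.5,"turn":0,"grip":1},
    {"tx":0,"ty":0,"tz":0.34,"turn":0,"grip":1},
    {"tx":0,"ty":0,"tz":0,"turn":0,"grip":0.8},
    {"tx":0,"ty":0,"tz":0,"turn":0,"grip":0.6},
    {"tx":0,"ty":0,"tz":0,"turn":0,"grip":0.45},
    {"tx":0,"ty":0,"tz":0,"turn":0,"grip":0.3},
    {"tx":0,"ty":0,"tz":0,"turn":0,"grip":0.2},
    {"tx":0,"ty":0,"tz":0,"turn":0,"grip":0.2}
  ],
  "newtons": 15
}}

```text
time: 3.98
position: [0.5476, 0.0282, 0.1143]
tool_rot: [0.613, 3.081, -0.0]
ft_force: [-1.1, -1.2, 1.3]
grip_width: 0.398
grip_force: 0.5
```

Call:
{"method": "send_rows", "body": {
  "steps": [
    {"tx":0,"ty":0,"tz":0,"turn":0,"grip":0.2},
    {"tx":0,"ty":0,"tz":0,"turn":0,"grip":0.2},
    {"tx":0,"ty":0,"tz":-0.2,"turn":0,"grip":0.2},
    {"tx":0,"ty":0,"tz":-0.6,"turn":0,"grip":0.2},
    {"tx":0,"ty":0,"tz":-0.8,"turn":0,"grip":0.2},
    {"tx":0,"ty":0,"tz":-0.7,"turn":0,"grip":0.2},
    {"tx":0,"ty":0,"tz":-0.3,"turn":0,"grip":0.2},
    {"tx":0,"ty":0,"tz":0,"turn":0,"grip":0.2}
  ],
  "newtons": 20
}}

```text
time: 4.97
position: [0.548, 0.0284, 0.2708]
tool_rot: [0.613, 3.08, 0.001]
ft_force: [0.3, 0.6, -1.7]
grip_width: 0.381
grip_force: 19.9
```

Call:
{"method": "send_rows", "body": {
  "steps": [
    {"tx":0.32,"ty":0.44,"tz":0,"turn":0,"grip":0.2},
    {"tx":0.5,"ty":0.65,"tz":0,"turn":0,"grip":0.2},
    {"tx":0.6,"ty":0.75,"tz":0,"turn":0,"grip":0.2},
    {"tx":0.5,"ty":0.7,"tz":0,"turn":0,"grip":0.2},
    {"tx":0.4,"ty":0.5,"tz":0,"turn":0,"grip":0.2},
    {"tx":0.3,"ty":0.4,"tz":0,"turn":0.4,"grip":0.2},
    {"tx":0,"ty":0,"tz":0,"turn":1,"grip":0.2},
    {"tx":0,"ty":0,"tz":0,"turn":1,"grip":0.2},
    {"tx":0,"ty":0,"tz":0,"turn":1,"grip":0.2},
    {"tx":0,"ty":0,"tz":0,"turn":1,"grip":0.2},
    {"tx":0,"ty":0,"tz":0,"turn":1,"grip":0.2},
    {"tx":0,"ty":0,"tz":0,"turn":1,"grip":0.2}
  ]
}}

```text
time: 6.48
position: [0.4802, 0.2785, 0.2672]
tool_rot: [-1.889, -2.508, 0.007]
ft_force: [0.2, -0.8, -0.9]
grip_width: 0.378
grip_force: 19.9
```

Call:
{"method": "send_rows", "body": {
  "steps": [
    {"tx":0,"ty":0,"tz":0,"turn":0,"grip":0.2},
    {"tx":0,"ty":0,"tz":0,"turn":0,"grip":0.2}
  ]
}}

```text
time: 6.72
position: [0.4808, 0.2789, 0.2688]
tool_rot: [-1.881, -2.516, 0.003]
ft_force: [-0.6, 0.6, -1.5]
grip_width: 0.382
grip_force: 19.9
```

```bash
python3 - <<'E'
from h import *
w=cam("wrist");T=cam("top");S=cam("side");s=ctrl.get_state();print(s["position"],s["tool_rot"],s["joint_positions"].round(2))
im=np.zeros((600,800,3),np.uint8);im[:384,:512]=w["bgr"];im[:288,512:]=crop(T,90,130,144,144,2);im[384:,:432]=crop(S,200,210,144,72,3);im[288:528,512:800]=crop(S,200,140,144,120,2)
cv2.imwrite("pics/v5.png",im)
E
```

```text
[0.48121256 0.2790489  0.26977847] [-1.88273991e+00 -2.51478583e+00  8.38237595e-04] [-0.84  0.1   0.29  1.65 -0.03  1.39 -0.26]
```

View pics/v5.png

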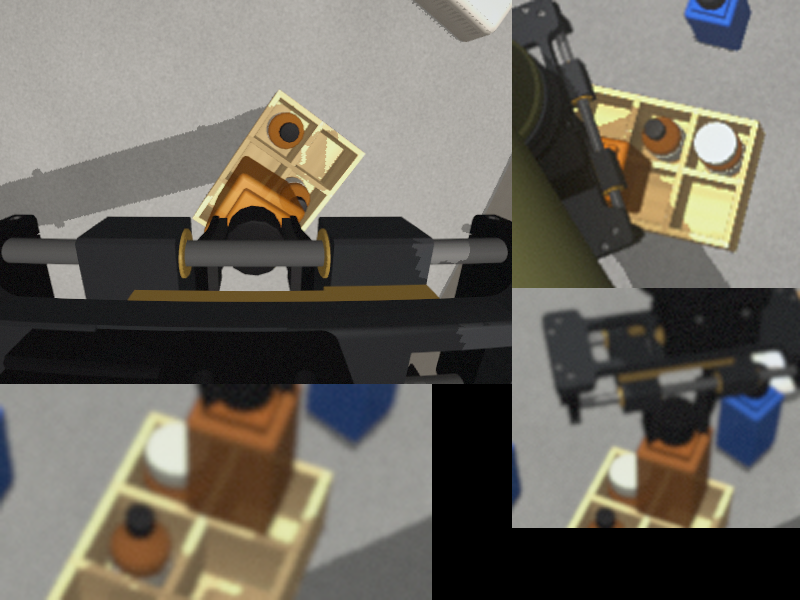

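Wrist view: the bottle hangs upright with its far corner at (248,155), over the crate whose corner is at (279,90). Next I'll measure its yaw and offset against the crate from edge lines.

```bash
python3 - <<'E'
from h import *
w=cam("wrist");g=cv2.cvtColor(w["bgr"],cv2.COLOR_BGR2GRAY)
e=cv2.Canny(g,40,110);e[215:]=0;e[:, :190]=0;e[:,370:]=0;e[:85]=0
for l in cv2.HoughLinesP(e,.5,np.pi/360,18,minLineLength=18,maxLineGap=3)[:,0]:
    o=[]
    for z in(.245,.157,.066):
        p=plane(w,l.reshape(2,2),z);v=p[1]-p[0];o.append((np.degrees(np.arctan2(v[1],v[0]))%90).round(1))
    print(l.tolist(),o,w["hsv"][(l[1]+l[3])//2+3,(l[0]+l[2])//2].tolist())
cv2.imwrite("pics/c6.png",cv2.resize(w["bgr"][80:220,180:380],None,fx=4,fy=4,interpolation=2))
E
```

```text
[195, 213, 277, 90] [np.float64(72.0), np.float64(72.0), np.float64(72.0)] [20, 94, 209]
[249, 143, 267, 113] [np.float64(75.1), np.float64(75.1), np.float64(75.1)] [19, 101, 196]
[215, 200, 243, 156] [np.float64(73.5), np.float64(73.5), np.float64(73.5)] [13, 187, 86]
[278, 90, 332, 129] [np.float64(72.4), np.float64(72.4), np.float64(72.4)] [27, 69, 232]
[317, 214, 363, 154] [np.float64(72.3), np.float64(72.3), np.float64(72.3)] [20, 13, 175]
[322, 129, 355, 153] [np.float64(72.4), np.float64(72.4), np.float64(72.4)] [18, 112, 123]
[241, 145, 276, 92] [np.float64(72.4), np.float64(72.4), np.float64(72.4)] [19, 100, 207]
[243, 173, 305, 211] [np.float64(74.3), np.float64(74.3), np.float64(74.3)] [17, 175, 198]
[295, 167, 328, 190] [np.float64(72.0), np.float64(72.0), np.float64(72.0)] [20, 100, 199]
[225, 178, 249, 141] [np.float64(72.9), np.float64(72.9), np.float64(72.9)] [19, 99, 195]
[279, 102, 307, 123] [np.float64(71.1), np.float64(71.1), np.float64(71.1)] [15, 193, 145]
[324, 175, 325, 136] [np.float64(18.4), np.float64(18.4), np.float64(18.4)] [19, 97, 203]
[250, 143, 271, 1
[... 2086 characters left out ...]
[np.float64(73.6), np.float64(73.6), np.float64(73.6)] [15, 199, 159]
[311, 214, 325, 196] [np.float64(71.9), np.float64(71.9), np.float64(71.9)] [32, 51, 236]
[318, 182, 341, 151] [np.float64(72.5), np.float64(72.5), np.float64(72.5)] [18, 112, 116]
[295, 164, 318, 179] [np.float64(73.8), np.float64(73.8), np.float64(73.8)] [19, 110, 157]
[310, 214, 325, 195] [np.float64(71.4), np.float64(71.4), np.float64(71.4)] [29, 55, 232]
[280, 90, 332, 128] [np.float64(72.1), np.float64(72.1), np.float64(72.1)] [26, 70, 233]
[326, 203, 363, 155] [np.float64(72.1), np.float64(72.1), np.float64(72.1)] [19, 12, 171]
[237, 115, 258, 107] [np.float64(36.6), np.float64(36.6), np.float64(36.6)] [17, 15, 122]
```

View pics/c6.png

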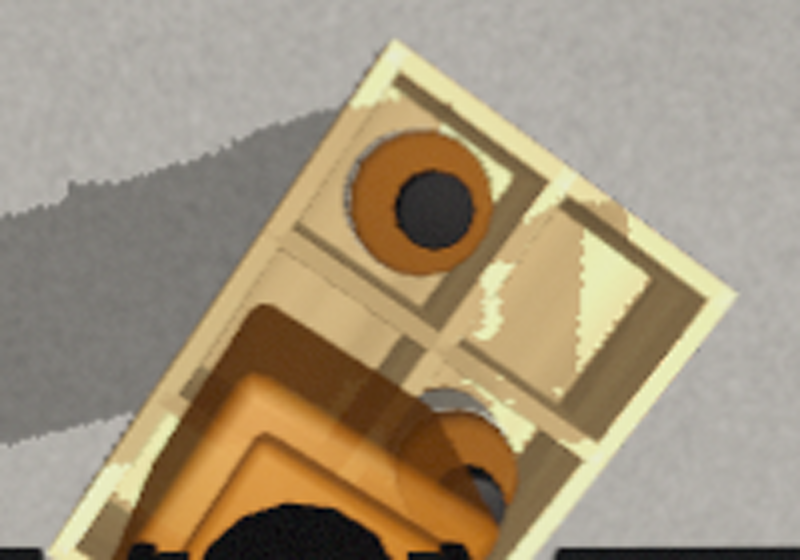

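```bash
python3 - <<'E'
from h import *
w=cam("wrist");s=ctrl.get_state();print(s["position"])
a=np.radians(-18.1);X=np.array([np.cos(a),np.sin(a)]);Y=np.array([-X[1],X[0]])
f=lambda p:(np.array(p)+.5)/4-.5+[180,80]
c=plane(w,f([(394,38),(738,295)]),.066)[:,:2];print(c,np.linalg.norm(c[1]-c[0]))
C=c.mean(0)-.0995*Y;print("crate",C,"cell1",C-.032*X,"cell0",C-.032*X-.064*Y)
z=s["position"][2]-.1145
for p,h in(((262,305),0),((255,372),.088)):
    q=plane(w,f([p]),z+h)[0,:2];print("bottle ctr",q+.026*X-.026*Y)
E
```

```text
[0.48129511 0.27907646 0.27003677]
[[0.48085176 0.38623155]
 [0.60875961 0.34389255]] 0.13473309867783778
crate [0.51389338 0.27048573] cell1 [0.48347688 0.28042738] cell0 [0.46359359 0.21959437]
bottle ctr [0.48098752 0.27779441]
bottle ctr [0.48217024 0.27962057]
```

Call:
{"method": "send_rows", "body": {
  "steps": [
    {"tx":0.02,"ty":0.03,"tz":0,"turn":0.2,"grip":0.2},
    {"tx":0,"ty":0,"tz":0.4,"turn":0,"grip":0.2},
    {"tx":0,"ty":0,"tz":0.5,"turn":0,"grip":0.2},
    {"tx":0,"ty":0,"tz":0.4,"turn":0,"grip":0.2},
    {"tx":0,"ty":0,"tz":0.1,"turn":0,"grip":0.2},
    {"tx":0,"ty":0,"tz":0,"turn":0,"grip":0.2},
    {"tx":0,"ty":0,"tz":0.07,"turn":0,"grip":0.2},
    {"tx":0,"ty":0,"tz":0.07,"turn":0,"grip":0.2},
    {"tx":0,"ty":0,"tz":0.07,"turn":0,"grip":0.2},
    {"tx":0,"ty":0,"tz":0,"turn":0,"grip":0.2}
  ]
}}

```text
time: 8.22
position: [0.4825, 0.2807, 0.1732]
tool_rot: [-1.919, -2.487, 0.001]
ft_force: [-0.2, -0.3, -0.7]
grip_width: 0.38
grip_force: 19.9
```

Call:
{"method": "send_rows", "body": {
  "steps": [
    {"tx":0,"ty":0,"tz":0.1,"turn":0,"grip":0.2},
    {"tx":0,"ty":0,"tz":0.1,"turn":0,"grip":0.2},
    {"tx":0,"ty":0,"tz":0.1,"turn":0,"grip":0.2},
    {"tx":0,"ty":0,"tz":0.1,"turn":0,"grip":0.2},
    {"tx":0,"ty":0,"tz":0.1,"turn":0,"grip":0.2},
    {"tx":0,"ty":0,"tz":0.1,"turn":0,"grip":0.2},
    {"tx":0,"ty":0,"tz":0,"turn":0,"grip":0.2}
  ]
}}

```text
time: 9.1
position: [0.4824, 0.2806, 0.1369]
tool_rot: [-1.919, -2.487, 0.002]
ft_force: [-0.2, -0.1, -3.1]
grip_width: 0.385
grip_force: 19.9
```

Call:
{"method": "send_rows", "body": {
  "steps": [
    {"tx":0,"ty":0,"tz":0.07,"turn":0,"grip":0.2},
    {"tx":0,"ty":0,"tz":0.07,"turn":0,"grip":0.2},
    {"tx":0,"ty":0,"tz":0.04,"turn":0,"grip":0.2},
    {"tx":0,"ty":0,"tz":0.03,"turn":0,"grip":0.2},
    {"tx":0,"ty":0,"tz":0.03,"turn":0,"grip":0.2},
    {"tx":0,"ty":0,"tz":0,"turn":0,"grip":0.2}
  ]
}}

```text
time: 9.85
position: [0.4827, 0.2808, 0.1231]
tool_rot: [-1.919, -2.487, 0.0]
ft_force: [0.0, 0.6, -2.0]
grip_width: 0.383
grip_force: 19.9
```

Call:
{"method": "send_rows", "body": {
  "steps": [
    {"tx":0,"ty":0,"tz":0.02,"turn":0,"grip":0.2},
    {"tx":0,"ty":0,"tz":0.02,"turn":0,"grip":0.2},
    {"tx":0,"ty":0,"tz":0,"turn":0,"grip":0.2}
  ]
}}

```text
time: 10.22
position: [0.4826, 0.2808, 0.1207]
tool_rot: [-1.919, -2.487, 0.0]
ft_force: [0.5, -0.4, -2.0]
grip_width: 0.384
grip_force: 19.9
```

Call:
{"method": "send_rows", "body": {
  "steps": [
    {"tx":0,"ty":0,"tz":0.02,"turn":0,"grip":0.2},
    {"tx":0,"ty":0,"tz":0,"turn":0,"grip":0.2}
  ]
}}

```text
time: 10.48
position: [0.4828, 0.281, 0.1202]
tool_rot: [-1.919, -2.487, -0.001]
ft_force: [-1.1, -1.7, 3.0]
grip_width: 0.382
grip_force: 19.9
```

Call:
{"method": "send_rows", "body": {
  "steps": [
    {"tx":0,"ty":0,"tz":0,"turn":0,"grip":0.45},
    {"tx":0,"ty":0,"tz":0,"turn":0,"grip":0.5},
    {"tx":0,"ty":0,"tz":0,"turn":0,"grip":0.55},
    {"tx":0,"ty":0,"tz":0,"turn":0,"grip":0.55},
    {"tx":0,"ty":0,"tz":-0.2,"turn":0,"grip":0.55},
    {"tx":0,"ty":0,"tz":-0.5,"turn":0,"grip":0.55},
    {"tx":0,"ty":0,"tz":-0.9,"turn":0,"grip":0.55},
    {"tx":0,"ty":0,"tz":-0.9,"turn":0,"grip":1},
    {"tx":0,"ty":0,"tz":-0.3,"turn":0.9,"grip":1},
    {"tx":0,"ty":0,"tz":0,"turn":1,"grip":1},
    {"tx":0,"ty":0,"tz":0,"turn":0.9,"grip":1},
    {"tx":0,"ty":0,"tz":0,"turn":0,"grip":1}
  ]
}}

```text
time: 11.98
position: [0.4828, 0.2808, 0.2885]
tool_rot: [2.364, 2.069, 0.002]
ft_force: [-0.0, 0.1, 0.6]
grip_width: 0.976
grip_force: 0.0
```

Call:
{"method": "send_rows", "body": {
  "steps": [
    {"tx":-0.7,"ty":0.09,"tz":0,"turn":0,"grip":1},
    {"tx":-0.9,"ty":0.126,"tz":0,"turn":0,"grip":1},
    {"tx":-0.9,"ty":0.126,"tz":0,"turn":0,"grip":1},
    {"tx":-0.9,"ty":0.126,"tz":0,"turn":0,"grip":1},
    {"tx":-0.9,"ty":0.126,"tz":0,"turn":0,"grip":1},
    {"tx":-0.9,"ty":0.126,"tz":0,"turn":0,"grip":1},
    {"tx":-0.9,"ty":0.126,"tz":0,"turn":0,"grip":1},
    {"tx":-0.9,"ty":0.126,"tz":0,"turn":0,"grip":1},
    {"tx":-0.9,"ty":0.126,"tz":0,"turn":0,"grip":1},
    {"tx":-0.9,"ty":0.126,"tz":0,"turn":0,"grip":1},
    {"tx":-0.9,"ty":0.126,"tz":0,"turn":0,"grip":1},
    {"tx":-0.47,"ty":0.04,"tz":0,"turn":0,"grip":1}
  ]
}}

```text
time: 13.48
position: [0.4825, -0.3384, 0.2881]
tool_rot: [2.365, 2.065, -0.002]
ft_force: [-0.1, -0.4, 0.3]
grip_width: 1.003
grip_force: 0.0
```

Call:
{"method": "send_rows", "body": {
  "steps": [
    {"tx":0,"ty":0,"tz":0,"turn":0,"grip":1},
    {"tx":0,"ty":0,"tz":0,"turn":0,"grip":1}
  ]
}}

```text
time: 13.72
position: [0.4839, -0.3341, 0.2875]
tool_rot: [-2.363, -2.069, -0.001]
ft_force: [0.1, -0.0, 0.2]
grip_width: 0.999
grip_force: 0.0
```

```bash
python3 - <<'E'
from h import *
w=cam("wrist");T=cam("top");s=ctrl.get_state();print(s["position"],s["tool_rot"],s["joint_positions"].round(2))
print(project(w,[[.485,-.335,.026]]))
m=(w["bgr"].max(2)<75);m[213:]=0;print("black",blobs(m,80))
h=w["hsv"];a=((h[...,0]<18)&(h[...,1]>140)&(h[...,2]>60));a[213:]=0;print("amber",blobs(a,80))
im=np.zeros((600,800,3),np.uint8);im[:480]=crop(w,150,40,200,120,4) ;im[480:,:400]=crop(T,90,160,133,100,3)[100:220,:399][:120] if 0 else cv2.resize(T["bgr"][160:260,90:290],(400,120))
im[:]=0;im[:600,:600]=cv2.resize(w["bgr"][20:220,150:350],(600,600),interpolation=2);im[:200,600:]=cv2.resize(T["bgr"][160:260,100:200],(200,200));cv2.imwrite("pics/v7.png",im)
import pickle;pickle.dump(w,open("w2.pkl","wb"))
E
```

```text
[ 0.48428932 -0.33339504  0.28758588] [-2.36182399e+00 -2.07068664e+00 -1.94187542e-03] [-0.22  0.23  0.92  1.56 -0.18  1.44  0.58]
[[254.58289275 166.79516759]]
black [(array([254.9, 163.7]), [244, 155, 23, 19, 412])]
amber [(array([255.4, 117.3]), [237, 82, 39, 74, 2688])]
```

View pics/v7.png

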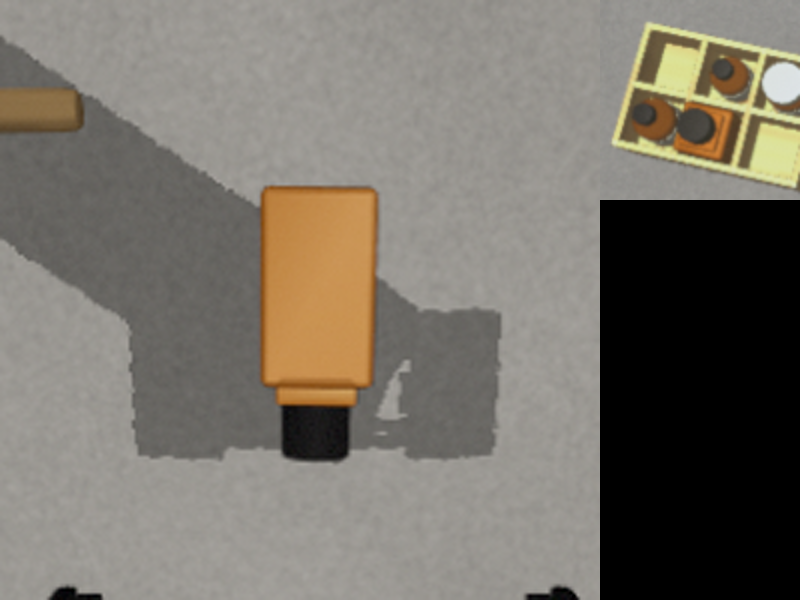

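Wrist view: the fallen bottle's body spans (237,82)–(276,149) and its cap is at (255,164), almost aligned with the tool. The inset shows bottle 1 seated in cell1.

```bash
python3 - <<'E'
from h import *
import pickle
w=pickle.load(open("w2.pkl","rb"));s=ctrl.get_state();p0=s["position"]
f=lambda p:(np.array(p)+.5)/3-.5+[150,20]
b=plane(w,f([(262,187),(377,188),(373,386),(262,386)]),.052)
B=(b[0]+b[1])/2;S=(b[2]+b[3])/2;u=(S-B)[:2];print(b.round(4),"len",np.linalg.norm(u),"ax deg",np.degrees(np.arctan2(u[1],u[0])),"widths",np.linalg.norm(b[0]-b[1]),np.linalg.norm(b[2]-b[3]))
C=plane(w,f([(282,430),(349,430),(315.5,459)]),.026);print("cap",C.round(4))
u/=np.linalg.norm(u);print("pred cap115",B[:2]+.115*u,S[:2]+.027*u)
psi=np.radians(-7.7);tx=np.array([-np.sin(psi),np.cos(psi)]);ty=np.array([np.cos(psi),np.sin(psi)])
for q in(B[:2]+.115*u,C[:2,:2].mean(0)):d=q-p0[:2];print("tool shift units",d@tx/.06,d@ty/.06)
# height check of body edge & cap: top camera pair
T=cam("top");g=lambda p:(np.array(p)+.5)/4-.5+[375,70]
for a,c in(((262,187),(66,547)),((377,188),(68,457)),((262,386),(218,552)),((377,386),(218,462))):print("tri",tri([(w,f(a)),(T,g(c))]).round(4))
E
```

```text
[[ 0.4776 -0.217   0.052 ]
 [ 0.5268 -0.2239  0.052 ]
 [ 0.5152 -0.3087  0.052 ]
 [ 0.4651 -0.302   0.052 ]] len 0.08574778999518344 ax deg -98.09388130693064 widths 0.04968634112803896 0.050458982104908984
cap [[ 0.4698 -0.3273  0.026 ]
 [ 0.5024 -0.3316  0.026 ]
 [ 0.4842 -0.3438  0.026 ]]
pred cap115 [ 0.48603318 -0.33430423] [ 0.48635028 -0.33207445]
tool shift units -0.01112229932379927 0.030832461123289346
tool shift units 0.0695815600284107 0.02123941547812344
tri [ 0.4761 -0.2172  0.049 ]
tri [ 0.5245 -0.2248  0.0542]
tri [ 0.4644 -0.303   0.0425]
tri [ 0.5154 -0.3107  0.0442]
```

Call:
{"method": "send_rows", "body": {
  "steps": [
    {"tx":0,"ty":0.03,"tz":0.8,"turn":0,"grip":1},
    {"tx":0,"ty":0,"tz":0.9,"turn":0,"grip":1},
    {"tx":0,"ty":0,"tz":0.9,"turn":0,"grip":1},
    {"tx":0,"ty":0,"tz":0.8,"turn":0,"grip":1},
    {"tx":0,"ty":0,"tz":0.6,"turn":0,"grip":1},
    {"tx":0,"ty":0,"tz":0.35,"turn":0,"grip":1},
    {"tx":0,"ty":0,"tz":0,"turn":0,"grip":0.7},
    {"tx":0,"ty":0,"tz":0,"turn":0,"grip":0.5},
    {"tx":0,"ty":0,"tz":0,"turn":0,"grip":0.4},
    {"tx":0,"ty":0,"tz":0,"turn":0,"grip":0.3},
    {"tx":0,"ty":0,"tz":0,"turn":0,"grip":0.25},
    {"tx":0,"ty":0,"tz":0,"turn":0,"grip":0.25}
  ],
  "newtons": 8
}}

```text
time: 15.38
position: [0.4854, -0.3353, 0.0267]
tool_rot: [2.366, 2.067, 0.0]
ft_force: [-1.1, -0.3, 0.9]
grip_width: 0.401
grip_force: 0.3
```

Call:
{"method": "send_rows", "body": {
  "steps": [
    {"tx":0,"ty":0,"tz":0,"turn":0,"grip":0.25},
    {"tx":0,"ty":0,"tz":0,"turn":0,"grip":0.25}
  ]
}}

```text
time: 15.62
position: [0.4854, -0.3353, 0.0266]
tool_rot: [-2.366, -2.067, -0.0]
ft_force: [-0.7, 0.1, 1.1]
grip_width: 0.389
grip_force: 8.0
```

```bash
python3 - <<'E'
import numpy as np
from bench import ctrl
print(ctrl.get_state()["position"])
t=np.radians(12.74+5*np.arange(19));a=117.9*np.cos(t);z=117.9*np.sin(t)
for x in np.c_[-np.diff(a)/60,-np.diff(z)/60].round(2):print(x, end=" ")
E
```

```text
[ 0.4853756  -0.33532911  0.02664666]
[ 0.05 -0.17] [ 0.06 -0.16] [ 0.07 -0.16] [ 0.09 -0.15] [ 0.1  -0.14] [ 0.11 -0.13] [ 0.12 -0.12] [ 0.13 -0.11] [ 0.14 -0.1 ] [ 0.15 -0.09] [ 0.16 -0.07] [ 0.16 -0.06] [ 0.17 -0.04] [ 0.17 -0.03] [ 0.17 -0.01] [0.17 0.  ] [0.17 0.02] [0.17 0.03]
```

Call:
{"method": "send_rows", "body": {
  "steps": [
    {"tx":0.05,"ty":0,"tz":-0.17,"turn":0,"grip":0.25},
    {"tx":0.06,"ty":0,"tz":-0.16,"turn":0,"grip":0.25},
    {"tx":0.07,"ty":0,"tz":-0.16,"turn":0,"grip":0.25},
    {"tx":0.09,"ty":0,"tz":-0.15,"turn":0,"grip":0.25},
    {"tx":0.1,"ty":0,"tz":-0.14,"turn":0,"grip":0.25},
    {"tx":0.11,"ty":0,"tz":-0.13,"turn":0,"grip":0.25},
    {"tx":0,"ty":0,"tz":0,"turn":0,"grip":0.25}
  ]
}}

```text
time: 16.5
position: [0.4899, -0.3062, 0.0818]
tool_rot: [2.364, 2.068, 0.002]
ft_force: [-0.6, -0.5, -0.7]
grip_width: 0.386
grip_force: 8.0
```

```bash
python3 - <<'E'
from h import *
S=cam("side");T=cam("top");p=ctrl.get_state()["position"];print(p,project(S,[p]),project(T,[p]))
im=np.hstack([cv2.resize(S["bgr"][50:150,230:330],(400,400)),cv2.resize(T["bgr"][150:250,370:470],(400,400))]);cv2.imwrite("pics/v8.png",im)
for d in(S,T):
    h=d["hsv"];a=((h[...,0]<18)&(h[...,1]>150)&(h[...,2]>40));print(blobs(a,80))
E
```

```text
[ 0.48941814 -0.30671684  0.08123356] [[285.8092382  85.9430604]] [[435.86874252 192.3254316 ]]
[(array([284. ,  93.4]), [278, 89, 14, 10, 85]), (array([112. , 111.9]), [100, 95, 23, 32, 269]), (array([280.7, 113.7]), [271, 101, 21, 25, 307]), (array([246.5, 264.9]), [237, 257, 19, 16, 208]), (array([277.1, 272.9]), [262, 259, 31, 28, 509]), (array([262.9, 303.4]), [252, 293, 22, 20, 281])]
[(array([297.5,   9. ]), [288, 0, 19, 21, 163]), (array([324.5,   9.3]), [316, 0, 19, 19, 225]), (array([402.3, 194.1]), [379, 181, 49, 27, 1140]), (array([165.5, 198.9]), [155, 189, 19, 18, 164]), (array([128.4, 220.1]), [116, 209, 21, 21, 224]), (array([153.9, 226.6]), [137, 211, 30, 29, 382])]
```

Call:
{"method": "send_rows", "body": {
  "steps": [
    {"tx":0.12,"ty":0,"tz":-0.12,"turn":0,"grip":0.25},
    {"tx":0.13,"ty":0,"tz":-0.11,"turn":0,"grip":0.25},
    {"tx":0.14,"ty":0,"tz":-0.1,"turn":0,"grip":0.25},
    {"tx":0.15,"ty":0,"tz":-0.09,"turn":0,"grip":0.25},
    {"tx":0.16,"ty":0,"tz":-0.07,"turn":0,"grip":0.25},
    {"tx":0.16,"ty":0,"tz":-0.06,"turn":0,"grip":0.25},
    {"tx":0,"ty":0,"tz":0,"turn":0,"grip":0.25}
  ]
}}

```text
time: 17.48
position: [0.4967, -0.2544, 0.1143]
tool_rot: [-2.364, -2.069, -0.001]
ft_force: [-0.6, -0.4, -2.9]
grip_width: 0.389
grip_force: 8.0
```

Call:
{"method": "send_rows", "body": {
  "steps": [
    {"tx":0.17,"ty":0,"tz":-0.04,"turn":0,"grip":0.25},
    {"tx":0.17,"ty":0,"tz":-0.03,"turn":0,"grip":0.25},
    {"tx":0.17,"ty":0,"tz":-0.01,"turn":0,"grip":0.25},
    {"tx":0.17,"ty":0,"tz":0,"turn":0,"grip":0.25},
    {"tx":0.17,"ty":0,"tz":0.01,"turn":0,"grip":0.25},
    {"tx":0.17,"ty":0,"tz":0.02,"turn":0,"grip":0.25},
    {"tx":0,"ty":0,"tz":0,"turn":0,"grip":0.25}
  ]
}}

```text
time: 18.35
position: [0.5045, -0.1937, 0.1169]
tool_rot: [-2.363, -2.069, -0.0]
ft_force: [-0.1, -0.1, -1.5]
grip_width: 0.385
grip_force: 8.0
```

```bash
python3 - <<'E'
from h import *
S=cam("side");T=cam("top");w=cam("wrist");p=ctrl.get_state()["position"];print(p)
for d in(S,T):
    h=d["hsv"];a=((h[...,0]<18)&(h[...,1]>150)&(h[...,2]>40));print([b for b in blobs(a,80)])
    print(project(d,[[p[0],p[1],0],[p[0],p[1],.088],[p[0],p[1],.124]]).round(1).tolist())
im=np.zeros((600,800,3),np.uint8);im[:300,:300]=cv2.resize(S["bgr"][40:140,230:330],(300,300));im[300:,:300]=cv2.resize(T["bgr"][140:240,350:450],(300,300));im[:450,300:]=cv2.resize(w["bgr"][60:240,150:350],(500,450))
cv2.imwrite("pics/v9.png",im)
E
```

```text
[ 0.50425146 -0.19544591  0.11721545]
[(array([112. , 112.3]), [100, 95, 24, 32, 274]), (array([275.2, 126.2]), [264, 107, 23, 39, 666]), (array([246.4, 264.9]), [237, 257, 19, 16, 206]), (array([277. , 272.8]), [262, 259, 31, 28, 506]), (array([262.9, 303.3]), [252, 293, 22, 20, 282])]
[[277.4, 134.1], [278.5, 108.5], [279.0, 97.3]]
[(array([297.6,   8.3]), [288, 0, 19, 21, 151]), (array([324.5,   9. ]), [315, 0, 20, 19, 213]), (array([359.2, 191.5]), [341, 177, 40, 29, 866]), (array([165.7, 198.9]), [155, 189, 19, 18, 162]), (array([128.4, 220. ]), [116, 209, 21, 21, 221]), (array([153.8, 226.7]), [137, 211, 30, 29, 380])]
[[372.8, 198.5], [384.0, 189.9], [389.3, 185.9]]
```

View pics/v9.png

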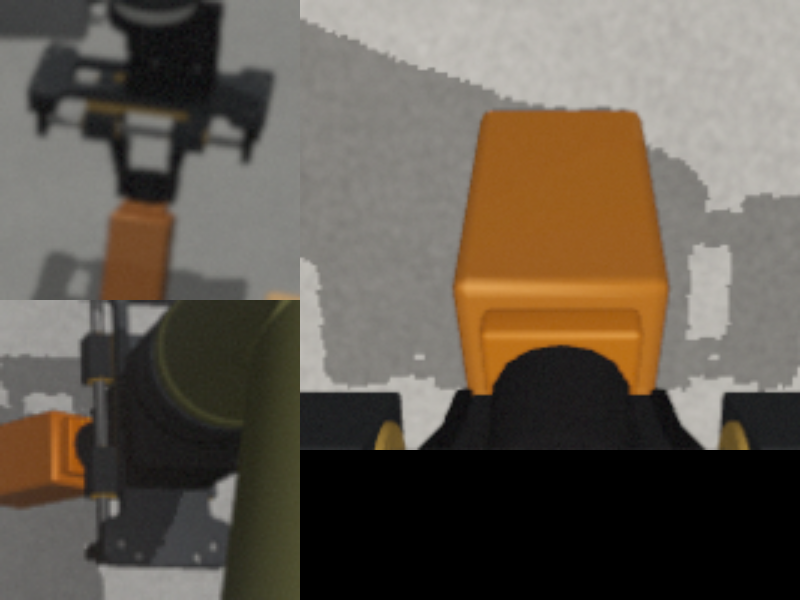

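The picture shows the bottle still tilted in the grip, with its base to the +y side. The upper face runs from (224,105)–(286,105) at the base to (212,174)–(297,174) at the shoulder. I'll get the tilt from those face corners.

```bash
cat > tilt.py <<'E'
from h import *
def tilt(q):   # q: base-left, base-right, shoulder-right, shoulder-left pixels in the wrist view
    w=cam("wrist");p=ctrl.get_state()["position"]
    O=np.array([[-.026,0,0],[.026,0,0],[.026,.087,0],[-.026,.087,0]])
    ok,r,t=cv2.solvePnP(O,np.array(q,float),w["K"],np.array(w["dist"]),flags=cv2.SOLVEPNP_IPPE)
    M=w["cam_to_world"];W=(cv2.Rodrigues(r)[0]@O.T+t).T@M[:3,:3].T+M[:3,3]
    u=(W[2]+W[3]-W[0]-W[1]);u/=np.linalg.norm(u)
    print(p,W.round(4),"axis",u.round(3),"elev",np.degrees(np.arcsin(u[2])).round(1))
    return W
if __name__=="__main__":
    f=lambda p:(np.array(p)+.5)/2.5-.5+[30,60]
    tilt(f([(485,112),(640,112),(668,283),(455,283)]))
E
python3 tilt.py
```

```text
[ 0.50420876 -0.19559422  0.1172227 ] [[ 0.4903 -0.1117  0.0217]
 [ 0.5419 -0.1187  0.022 ]
 [ 0.5357 -0.1615  0.0974]
 [ 0.4841 -0.1545  0.0971]] axis [-0.071 -0.492  0.867] elev 60.2
```

Call:
{"method": "send_rows", "body": {
  "steps": [
    {"tx":0,"ty":0,"tz":0,"turn":0,"grip":0.25},
    {"tx":0,"ty":0,"tz":0,"turn":0,"grip":0.25},
    {"tx":0,"ty":0,"tz":0,"turn":0,"grip":0.25}
  ],
  "newtons": 3
}}

```text
time: 18.92
position: [0.5044, -0.1953, 0.1173]
tool_rot: [2.366, 2.067, 0.0]
ft_force: [-0.0, 0.0, -0.5]
grip_width: 0.389
grip_force: 3.0
```

```bash
cat > edges.py <<'E'
from tilt import *
# rows of the base edge and the shoulder edge in the wrist view, from the amber mask
w=cam("wrist");h=w["hsv"];a=((h[...,0]<20)&(h[...,1]>140)&(h[...,2]>60));a[216:]=0;a[:,:190]=0;a[:,320:]=0
n,l,st,c=cv2.connectedComponentsWithStats(a.astype(np.uint8));k=1+np.argmax(st[1:,4]);m=l==k
ys=np.where(m.any(1))[0];W=[(y,np.where(m[y])[0].min(),np.where(m[y])[0].max()) for y in ys]
print("top row",W[2],"widest",max(W,key=lambda r:r[2]-r[1]))
col=w["hsv"][ys[0]:216,(W[5][1]+W[5][2])//2,2].astype(int);print(ys[0],col.tolist())
s=ctrl.get_state();print(s["position"],s["ft_force"],s["grip_width"],s["grip_force"])
t=max(W,key=lambda r:r[2]-r[1])
# width-based tilt: pixels of base and shoulder edges
b=W[2];tilt([(b[1],b[0]-1),(b[2],b[0]-1),(t[2],t[0]),(t[1],t[0])])
E
python3 edges.py
```

```text
top row (np.int64(127), np.int64(225), np.int64(282)) widest (np.int64(176), np.int64(213), np.int64(295))
125 [133, 132, 132, 134, 133, 134, 132, 133, 135, 133, 134, 135, 135, 134, 135, 136, 135, 134, 134, 134, 136, 136, 135, 135, 136, 135, 134, 134, 134, 135, 137, 136, 136, 136, 138, 137, 137, 137, 137, 137, 137, 137, 135, 135, 135, 137, 138, 147, 160, 175, 188, 195, 196, 195, 195, 192, 191, 192, 192, 186, 155, 150, 151, 155, 157, 160, 164, 181, 195, 197, 196, 189, 115, 25, 27, 25, 26, 26, 27, 30, 23, 26, 24, 26, 28, 27, 28, 25, 24, 27, 25]
[ 0.50441008 -0.195217    0.11733289] [-0.13133417  0.31779882  0.51197051] 0.3896585431533478 3.0005536541284528
[ 0.5044266  -0.19516909  0.11733046] [[ 0.4871 -0.1292  0.0079]
 [ 0.5386 -0.1362  0.0076]
 [ 0.5352 -0.1648  0.0897]
 [ 0.4837 -0.1578  0.09  ]] axis [-0.039 -0.328  0.944] elev 70.7
```

Lowering the grip let the bottle swing to about 71°. I'll go on with the arc at the light grip.

Call:
{"method": "send_rows", "body": {
  "steps": [
    {"tx":0.1,"ty":0,"tz":0,"turn":0,"grip":0.25},
    {"tx":0.1,"ty":0,"tz":0,"turn":0,"grip":0.25},
    {"tx":0.1,"ty":0,"tz":0,"turn":0,"grip":0.25},
    {"tx":0.1,"ty":0,"tz":0,"turn":0,"grip":0.25},
    {"tx":0,"ty":0,"tz":0,"turn":0,"grip":0.25},
    {"tx":0,"ty":0,"tz":0,"turn":0,"grip":0.25}
  ]
}}

```text
time: 19.77
position: [0.5074, -0.1711, 0.117]
tool_rot: [-2.365, -2.067, 0.0]
ft_force: [0.6, 0.4, -0.6]
grip_width: 0.386
grip_force: 3.0
```

```bash
python3 edges.py | grep -v "^[0-9]"
```

```text
top row (np.int64(150), np.int64(227), np.int64(281)) widest (np.int64(180), np.int64(215), np.int64(293))
[ 0.50736247 -0.17128068  0.11698841] [ 0.44175586  0.08679434 -1.30747256] 0.3888785406996132 2.9995212689465234
[ 0.50732414 -0.17133718  0.11698025] [[ 0.4874 -0.1271 -0.004 ]
 [ 0.539  -0.1341 -0.004 ]
 [ 0.5375 -0.145   0.0823]
 [ 0.486  -0.138   0.0823]] axis [-0.016 -0.125  0.992] elev 82.7
```

Call:
{"method": "send_rows", "body": {
  "steps": [
    {"tx":0.1,"ty":0,"tz":0.01,"turn":0,"grip":0.25},
    {"tx":0.1,"ty":0,"tz":0.01,"turn":0,"grip":0.25},
    {"tx":0.05,"ty":0,"tz":0.01,"turn":0,"grip":0.25},
    {"tx":0,"ty":0,"tz":0,"turn":0,"grip":0.25},
    {"tx":0,"ty":0,"tz":0,"turn":0,"grip":0.25}
  ]
}}

```text
time: 20.5
position: [0.5095, -0.1564, 0.1154]
tool_rot: [-2.366, -2.067, -0.0]
ft_force: [-0.6, 0.7, -0.9]
grip_width: 0.394
grip_force: 3.0
```

```bash
python3 edges.py | grep -v "^[0-9]"
```

```text
top row (np.int64(162), np.int64(228), np.int64(280)) widest (np.int64(185), np.int64(215), np.int64(292))
[ 0.50954431 -0.15644976  0.11541063] [ 0.23041965  0.45756596 -1.16523848] 0.3893901956095921 3.00006505944566
[ 0.50954436 -0.15646306  0.11541357] [[ 0.488  -0.1244 -0.0095]
 [ 0.5395 -0.1313 -0.0093]
 [ 0.5388 -0.1343  0.0776]
 [ 0.4873 -0.1274  0.0774]] axis [-0.008 -0.034  0.999] elev 88.0
```

Call:
{"method": "send_rows", "body": {
  "steps": [
    {"tx":0.03,"ty":0,"tz":0,"turn":0,"grip":0.25},
    {"tx":0,"ty":0,"tz":0,"turn":0,"grip":0.42},
    {"tx":0,"ty":0,"tz":0,"turn":0,"grip":0.46},
    {"tx":0,"ty":0,"tz":0,"turn":0,"grip":0.5},
    {"tx":0,"ty":0,"tz":0,"turn":0,"grip":0.6},
    {"tx":0,"ty":0,"tz":0,"turn":0,"grip":0.6},
    {"tx":0,"ty":0,"tz":0,"turn":0,"grip":0.6}
  ]
}}

```text
time: 21.48
position: [0.5098, -0.1546, 0.1154]
tool_rot: [2.366, 2.067, 0.0]
ft_force: [0.0, -0.4, -0.2]
grip_width: 0.596
grip_force: 0.0
```

```bash
python3 edges.py | grep -v "^[0-9]"
```

```text
top row (np.int64(162), np.int64(228), np.int64(280)) widest (np.int64(183), np.int64(215), np.int64(292))
[ 0.50978735 -0.15457293  0.11534845] [ 0.13707258  0.4625183  -0.33202687] 0.6012866201169714 0.0
[ 0.50981126 -0.15456921  0.11535873] [[ 0.4882 -0.1225 -0.0098]
 [ 0.5398 -0.1295 -0.0096]
 [ 0.5392 -0.1311  0.0774]
 [ 0.4877 -0.1242  0.0772]] axis [-0.006 -0.019  1.   ] elev 88.9
```

Call:
{"method": "send_rows", "body": {
  "steps": [
    {"tx":0.03,"ty":0,"tz":0,"turn":0,"grip":0.5},
    {"tx":0,"ty":0,"tz":0,"turn":0,"grip":0.42},
    {"tx":0,"ty":0,"tz":0,"turn":0,"grip":0.3},
    {"tx":0,"ty":0,"tz":0,"turn":0,"grip":0.2},
    {"tx":0,"ty":0,"tz":0,"turn":0,"grip":0.2},
    {"tx":0,"ty":0,"tz":0,"turn":0,"grip":0.2},
    {"tx":0,"ty":0,"tz":-0.2,"turn":0,"grip":0.2},
    {"tx":0,"ty":0,"tz":-0.6,"turn":0,"grip":0.2},
    {"tx":0,"ty":0,"tz":-0.8,"turn":0,"grip":0.2},
    {"tx":0,"ty":0,"tz":-0.7,"turn":0,"grip":0.2},
    {"tx":0,"ty":0,"tz":-0.3,"turn":0,"grip":0.2},
    {"tx":0,"ty":0,"tz":0,"turn":0,"grip":0.2}
  ],
  "newtons": 20
}}

```text
time: 23.08
position: [0.5104, -0.1529, 0.2719]
tool_rot: [2.365, 2.067, 0.002]
ft_force: [0.2, 0.1, -2.6]
grip_width: 0.385
grip_force: 20.0
```

Call:
{"method": "send_rows", "body": {
  "steps": [
    {"tx":0.4,"ty":-0.11,"tz":0,"turn":0,"grip":0.2},
    {"tx":0.7,"ty":-0.19,"tz":0,"turn":0,"grip":0.2},
    {"tx":0.8,"ty":-0.21,"tz":0,"turn":0,"grip":0.2},
    {"tx":0.8,"ty":-0.21,"tz":0,"turn":0,"grip":0.2},
    {"tx":0.8,"ty":-0.21,"tz":0,"turn":0,"grip":0.2},
    {"tx":0.8,"ty":-0.21,"tz":0,"turn":0,"grip":0.2},
    {"tx":0.8,"ty":-0.21,"tz":0,"turn":0,"grip":0.2},
    {"tx":0.6,"ty":-0.16,"tz":0,"turn":0,"grip":0.2},
    {"tx":0.37,"ty":-0.1,"tz":0,"turn":0,"grip":0.2},
    {"tx":0,"ty":0,"tz":0,"turn":0.65,"grip":0.2},
    {"tx":0,"ty":0,"tz":0,"turn":0.65,"grip":0.2},
    {"tx":0,"ty":0,"tz":0,"turn":0,"grip":0.2}
  ]
}}

```text
time: 24.58
position: [0.463, 0.22, 0.2702]
tool_rot: [2.543, 1.843, -0.003]
ft_force: [-0.4, 0.2, -1.6]
grip_width: 0.381
grip_force: 20.0
```

Call:
{"method": "send_rows", "body": {
  "steps": [
    {"tx":0,"ty":0,"tz":0,"turn":0,"grip":0.2},
    {"tx":0,"ty":0,"tz":0,"turn":0,"grip":0.2}
  ]
}}

```text
time: 24.82
position: [0.4631, 0.2208, 0.2712]
tool_rot: [-2.543, -1.845, 0.001]
ft_force: [0.3, 0.9, -1.9]
grip_width: 0.382
grip_force: 20.0
```

```bash
python3 edges.py | grep -v "^[0-9]"; python3 - <<'E'
from h import *
w=cam("wrist");g=cv2.cvtColor(w["bgr"],cv2.COLOR_BGR2GRAY);p=ctrl.get_state()
print(p["position"],p["tool_rot"])
m=(w["bgr"].max(2)<75);print(blobs(m[:215],80))
e=cv2.Canny(g,40,110);e[205:]=0;e[:,:180]=0;e[:,340:]=0
for l in cv2.HoughLinesP(e,.5,np.pi/360,22,minLineLength=26,maxLineGap=3)[:,0]:
    P=plane(w,l.reshape(2,2),.066);v=P[1]-P[0];print(l.tolist(),(np.degrees(np.arctan2(v[1],v[0]))%90).round(1),w["hsv"][(l[1]+l[3])//2+3,(l[0]+l[2])//2].tolist())
C=np.array([.5139,.2705]);a=np.radians(-18.1);X=np.array([np.cos(a),np.sin(a)]);Y=np.array([-X[1],X[0]])
print([project(w,[[*(C+x*X+y*Y),.066]]).round(1).tolist() for x,y in((-.0675,.0995),(.0675,.0995),(-.0675,-.0995),(-.0605,-.0355),(-.0035,-.0355))])
cv2.imwrite("pics/w9.png",w["bgr"])
E
```

```text
top row (np.int64(157), np.int64(294), np.int64(310)) widest (np.int64(190), np.int64(216), np.int64(293))
[0.46316076 0.2208852  0.27126316] [ 0.26005004  0.34033675 -2.01045199] 0.37915411978841074 20.003070595012105
[0.4631534  0.22093975 0.27133312] [[0.5012 0.245  0.1357]
 [0.5402 0.238  0.1694]
 [0.4828 0.2336 0.2347]
 [0.4439 0.2406 0.2009]] axis [-0.659 -0.051  0.75 ] elev 48.6
[0.46315864 0.22099173 0.27139099] [-2.54305334e+00 -1.84455005e+00 -1.64322667e-04]
[(array([252.4, 123.6]), [237, 108, 32, 32, 783]), (array([443.2, 148.4]), [423, 134, 41, 31, 1010]), (array([254. , 208.9]), [232, 201, 45, 14, 450])]
[329, 200, 333, 139] 72.1 [27, 39, 201]
[231, 99, 276, 99] 71.9 [17, 159, 218]
[289, 196, 324, 196] 71.9 [31, 61, 235]
[225, 120, 225, 47] 70.7 [21, 71, 219]
[230, 142, 230, 101] 70.8 [19, 116, 172]
[331, 94, 333, 54] 72.1 [27, 67, 205]
[275, 93, 275, 54] 72.8 [29, 74, 189]
[237, 146, 277, 146] 71.9 [19, 102, 193]
[216, 182, 280, 182] 71.9 [16, 191, 195]
[224, 37, 250, 37] 71.7 [28, 67, 231]
[231, 161, 277, 161] 71.9 [14, 188, 102]
[334, 138, 336, 91] 73.1 [23, 54, 211]
[... 337 characters left out ...]
 43] 72.6 [18, 111, 106]
[232, 139, 232, 103] 70.9 [16, 183, 192]
[279, 74, 279, 44] 72.9 [27, 68, 216]
[283, 143, 319, 143] 72.1 [18, 112, 134]
[251, 36, 289, 36] 72.1 [26, 72, 231]
[234, 93, 234, 54] 71.1 [27, 75, 197]
[337, 90, 339, 38] 72.9 [23, 55, 185]
[230, 42, 230, 91] 70.9 [26, 70, 228]
[275, 152, 306, 152] 72.0 [21, 36, 119]
[227, 196, 255, 196] 71.9 [16, 185, 211]
[232, 42, 269, 42] 71.9 [18, 115, 109]
[284, 102, 319, 102] 72.3 [31, 60, 234]
[318, 141, 319, 100] 73.4 [10, 12, 64]
[287, 54, 321, 54] 72.5 [31, 60, 234]
[188, 154, 188, 125] 68.8 [23, 12, 173]
[290, 37, 334, 37] 72.7 [31, 63, 232]
[[[224.1, 36.4]], [[340.1, 37.3]], [[227.7, 201.0]], [[232.0, 152.4]], [[277.3, 152.4]]]
```

```bash
python3 - <<'E'
from h import *
w=cam("wrist");p=ctrl.get_state()["position"];z=p[2]-.1154
a=np.radians(-18.1);X=np.array([np.cos(a),np.sin(a)]);Y=np.array([-X[1],X[0]])
C=np.array([.5139,.2705]);c0=C-.032*X-.064*Y
for r,h in((161,0),(182,.087)):
    q=plane(w,[(254,r)],z+h)[0,:2];print("centre along Y rel cell0:",(q-c0)@Y-.026,"TCP",(p[:2]-c0)@Y,(p[:2]-c0)@X)
h=w["hsv"]
for r in(163,170,178,182):
    m=np.where((h[r,190:330,0]<17)&(h[r,190:330,1]>165))[0]+190;print(r,m.min(),m.max(),m.size)
g=plane(w,[(254,153.5),(254,145.)],.066)[:,:2];print("divider rim Y rel cell0 (expect .0285..0355)",(g-c0)@Y)
E
```

```text
centre along Y rel cell0: 0.005575721639234577 TCP 0.001233746390327374 -0.000863908107886273
centre along Y rel cell0: 0.00541545918826555 TCP 0.001233746390327374 -0.000863908107886273
163 229 293 57
170 225 288 64
178 220 288 67
182 218 290 69
divider rim Y rel cell0 (expect .0285..0355) [0.02712375 0.03779324]
```

```bash
python3 - <<'E'
from h import *
w=cam("wrist");p=ctrl.get_state()["position"];z=p[2]-.1154
a=np.radians(-18.1);X=np.array([np.cos(a),np.sin(a)]);Y=np.array([-X[1],X[0]])
c0=np.array([.5139,.2705])-.032*X-.064*Y
print(w["bgr"][150:216,254].max(1).tolist())
for r,h,o in((201,.124,.017),(193,.097,.019)):print((plane(w,[(254,r)],z+h)[0,:2]-c0)@Y-o)
# side view: cap and body silhouette against the TCP
S=cam("side");h=S["hsv"];am=((h[...,0]<18)&(h[...,1]>150)&(h[...,2]>40));print(blobs(am,150))
def box(dy):
    c=p[:2]+dy*Y;P=[[*(c+i*X+j*Y),z+k] for i in(-.026,.026) for j in(-.026,.026) for k in(0,.088)];q=project(S,P);return np.r_[q.min(0),q.max(0)].round(1)
print(box(0),box(.0043))
E
```

```text
[193, 192, 183, 207, 208, 208, 208, 208, 208, 208, 207, 200, 100, 101, 102, 101, 102, 102, 102, 102, 102, 102, 103, 103, 103, 103, 103, 104, 103, 106, 108, 123, 150, 172, 185, 194, 199, 206, 211, 211, 210, 209, 204, 150, 133, 137, 163, 189, 201, 207, 170, 22, 16, 19, 22, 21, 21, 23, 22, 23, 20, 21, 20, 22, 26, 42]
0.012918522660408143
0.007830494761725468
[(array([112.2, 112.2]), [100, 95, 23, 32, 283]), (array([288.7, 206.3]), [275, 185, 30, 47, 790]), (array([246.4, 265. ]), [237, 258, 19, 15, 210]), (array([277.4, 272.7]), [262, 259, 32, 28, 526]), (array([262.9, 303.5]), [253, 294, 21, 19, 278])]
[271.8 174.7 312.1 235.7] [270.9 176.4 311.3 237.5]
```

Call:
{"method": "send_rows", "body": {
  "steps": [
    {"tx":-0.075,"ty":0.015,"tz":0,"turn":0,"grip":0.2},
    {"tx":0,"ty":0,"tz":0.4,"turn":0,"grip":0.2},
    {"tx":0,"ty":0,"tz":0.5,"turn":0,"grip":0.2},
    {"tx":0,"ty":0,"tz":0.4,"turn":0,"grip":0.2},
    {"tx":0,"ty":0,"tz":0.05,"turn":0,"grip":0.2},
    {"tx":0,"ty":0,"tz":0,"turn":0,"grip":0.2},
    {"tx":0,"ty":0,"tz":0,"turn":0,"grip":0.2}
  ]
}}

```text
time: 26.0
position: [0.4634, 0.2169, 0.1917]
tool_rot: [2.543, 1.844, 0.004]
ft_force: [0.2, -0.0, -1.6]
grip_width: 0.386
grip_force: 20.0
```

```bash
python3 - <<'E'
from h import *
w=cam("wrist");p=ctrl.get_state()["position"];z=p[2]-.1154;print(p,z)
a=np.radians(-18.1);X=np.array([np.cos(a),np.sin(a)]);Y=np.array([-X[1],X[0]])
c0=np.array([.5139,.2705])-.032*X-.064*Y
for c in(242,250,258,266):print(c,[f"{v}" for v in w["hsv"][118:190,c,2]][::1].__str__().replace("'",""))
k=lambda r,zz:(plane(w,[(254,r)],zz)[0,:2]-c0)@Y
print([(r,round(k(r,.066),4),round(k(r,z),4),round(k(r,z+.087),4)) for r in range(120,190,5)])
cv2.imwrite("pics/w10.png",w["bgr"])
e=cv2.Canny(cv2.cvtColor(w["bgr"],6),40,110);e[205:]=0;e[:90]=0;e[:,:170]=0;e[:,360:]=0
for l in cv2.HoughLinesP(e,.5,np.pi/360,18,minLineLength=20,maxLineGap=3)[:,0]:
    if abs(l[0]-l[2])<6: print(l.tolist(),"X rel cell0 @base/rim",((plane(w,l.reshape(2,2),z)[:,:2]-c0)@X).round(4),((plane(w,l.reshape(2,2),.066)[:,:2]-c0)@X).round(4))
E
```

```text
[0.4632538  0.2168808  0.19158858] 0.07618857811231189
242 [47, 43, 45, 45, 46, 44, 46, 41, 44, 46, 42, 42, 44, 43, 40, 38, 38, 40, 37, 40, 37, 38, 37, 38, 115, 181, 225, 224, 220, 207, 189, 164, 119, 142, 190, 195, 195, 196, 197, 196, 200, 212, 212, 205, 102, 103, 105, 102, 105, 104, 105, 104, 104, 103, 106, 106, 103, 105, 105, 106, 106, 104, 107, 122, 151, 174, 189, 200, 206, 212, 217, 216]
250 [49, 47, 47, 45, 48, 47, 46, 48, 47, 46, 44, 45, 41, 41, 44, 41, 39, 42, 41, 39, 39, 39, 41, 35, 34, 92, 226, 225, 222, 208, 191, 165, 118, 143, 190, 195, 196, 196, 196, 195, 189, 208, 207, 200, 102, 102, 102, 104, 105, 104, 104, 106, 106, 105, 106, 104, 105, 104, 106, 105, 105, 105, 107, 122, 148, 173, 187, 198, 205, 213, 217, 217]
258 [49, 50, 49, 49, 49, 45, 47, 44, 46, 46, 42, 44, 47, 43, 41, 45, 40, 40, 43, 42, 42, 41, 39, 48, 141, 187, 228, 227, 224, 211, 190, 167, 123, 142, 190, 195, 195, 195, 195, 193, 189, 211, 211, 203, 103, 104, 102, 103, 103, 103, 104, 103, 105, 104, 103, 104, 104, 105, 105, 105, 105, 105, 106, 123, 147, 172, 186, 197, 206, 212, 218, 218]
266 [101, 80, 77, 55, 48
[... 1699 characters left out ...]
] [0.0924 0.092 ]
[217, 204, 217, 153] X rel cell0 @base/rim [-0.0356 -0.034 ] [-0.037  -0.0353]
[282, 153, 282, 116] X rel cell0 @base/rim [0.0272 0.0265] [0.0283 0.0275]
[283, 115, 283, 92] X rel cell0 @base/rim [0.0274 0.0269] [0.0284 0.0279]
[223, 145, 223, 119] X rel cell0 @base/rim [-0.0281 -0.0275] [-0.0292 -0.0286]
[279, 110, 279, 90] X rel cell0 @base/rim [0.0236 0.0233] [0.0245 0.0242]
[278, 151, 278, 111] X rel cell0 @base/rim [0.0234 0.0227] [0.0243 0.0236]
[356, 125, 357, 102] X rel cell0 @base/rim [0.0955 0.0948] [0.0992 0.0984]
[305, 199, 305, 177] X rel cell0 @base/rim [0.051 0.05 ] [0.0529 0.0519]
[172, 134, 175, 174] X rel cell0 @base/rim [-0.0755 -0.0752] [-0.0784 -0.0781]
```

The divider rim reads 28.8–35.6 mm (expected 28.5–35.5) and the bottle's base face reads 27.4 mm, so it is about 1.4 mm off centre. I'll nudge it and lower in steps.

Call:
{"method": "send_rows", "body": {
  "steps": [
    {"tx":-0.02,"ty":0,"tz":0,"turn":0,"grip":0.2},
    {"tx":0,"ty":0,"tz":0.07,"turn":0,"grip":0.2},
    {"tx":0,"ty":0,"tz":0.07,"turn":0,"grip":0.2},
    {"tx":0,"ty":0,"tz":0.07,"turn":0,"grip":0.2},
    {"tx":0,"ty":0,"tz":0.07,"turn":0,"grip":0.2},
    {"tx":0,"ty":0,"tz":0.07,"turn":0,"grip":0.2},
    {"tx":0,"ty":0,"tz":0,"turn":0,"grip":0.2}
  ]
}}

```text
time: 26.92
position: [0.462, 0.2152, 0.1689]
tool_rot: [2.543, 1.844, -0.001]
ft_force: [0.5, -0.4, -2.0]
grip_width: 0.384
grip_force: 20.0
```

Call:
{"method": "send_rows", "body": {
  "steps": [
    {"tx":0,"ty":0,"tz":0.1,"turn":0,"grip":0.2},
    {"tx":0,"ty":0,"tz":0.1,"turn":0,"grip":0.2},
    {"tx":0,"ty":0,"tz":0.1,"turn":0,"grip":0.2},
    {"tx":0,"ty":0,"tz":0.1,"turn":0,"grip":0.2},
    {"tx":0,"ty":0,"tz":0.1,"turn":0,"grip":0.2},
    {"tx":0,"ty":0,"tz":0.07,"turn":0,"grip":0.2},
    {"tx":0,"ty":0,"tz":0.07,"turn":0,"grip":0.2},
    {"tx":0,"ty":0,"tz":0,"turn":0,"grip":0.2}
  ]
}}

```text
time: 27.92
position: [0.462, 0.2153, 0.1307]
tool_rot: [-2.543, -1.844, 0.001]
ft_force: [0.7, -0.8, -2.9]
grip_width: 0.38
grip_force: 20.0
```

Call:
{"method": "send_rows", "body": {
  "steps": [
    {"tx":0,"ty":0,"tz":0.04,"turn":0,"grip":0.2},
    {"tx":0,"ty":0,"tz":0.03,"turn":0,"grip":0.2},
    {"tx":0,"ty":0,"tz":0.02,"turn":0,"grip":0.2},
    {"tx":0,"ty":0,"tz":0,"turn":0,"grip":0.2}
  ]
}}

```text
time: 28.42
position: [0.4622, 0.2154, 0.1255]
tool_rot: [-2.543, -1.844, 0.0]
ft_force: [0.1, -0.0, -1.5]
grip_width: 0.387
grip_force: 20.0
```

Call:
{"method": "send_rows", "body": {
  "steps": [
    {"tx":0,"ty":0,"tz":0.03,"turn":0,"grip":0.2},
    {"tx":0,"ty":0,"tz":0.02,"turn":0,"grip":0.2},
    {"tx":0,"ty":0,"tz":0,"turn":0,"grip":0.2}
  ]
}}

```text
time: 28.8
position: [0.4622, 0.2153, 0.1224]
tool_rot: [-2.543, -1.844, 0.0]
ft_force: [-0.0, 0.0, -2.2]
grip_width: 0.382
grip_force: 20.0
```

Call:
{"method": "send_rows", "body": {
  "steps": [
    {"tx":0,"ty":0,"tz":0.02,"turn":0,"grip":0.2},
    {"tx":0,"ty":0,"tz":0,"turn":0,"grip":0.2}
  ]
}}

```text
time: 29.05
position: [0.4623, 0.2154, 0.1214]
tool_rot: [-2.543, -1.844, -0.0]
ft_force: [-0.1, 0.6, -1.9]
grip_width: 0.382
grip_force: 20.0
```

Call:
{"method": "send_rows", "body": {
  "steps": [
    {"tx":0,"ty":0,"tz":0.015,"turn":0,"grip":0.2},
    {"tx":0,"ty":0,"tz":0,"turn":0,"grip":0.2}
  ]
}}

```text
time: 29.3
position: [0.4625, 0.2156, 0.1214]
tool_rot: [-2.543, -1.844, -0.001]
ft_force: [-2.3, -0.7, 5.8]
grip_width: 0.382
grip_force: 20.0
```

Call:
{"method": "send_rows", "body": {
  "steps": [
    {"tx":0,"ty":0,"tz":0.015,"turn":0,"grip":0.2},
    {"tx":0,"ty":0,"tz":0,"turn":0,"grip":0.2}
  ]
}}

```text
time: 29.55
position: [0.4627, 0.2158, 0.1214]
tool_rot: [-2.543, -1.844, -0.002]
ft_force: [-2.9, -2.4, 11.3]
grip_width: 0.381
grip_force: 20.0
```

Call:
{"method": "send_rows", "body": {
  "steps": [
    {"tx":0,"ty":0,"tz":-0.02,"turn":0,"grip":0.2},
    {"tx":0,"ty":0,"tz":0,"turn":0,"grip":0.42},
    {"tx":0,"ty":0,"tz":0,"turn":0,"grip":0.5},
    {"tx":0,"ty":0,"tz":0,"turn":0,"grip":0.6},
    {"tx":0,"ty":0,"tz":0,"turn":0,"grip":0.6},
    {"tx":0,"ty":0,"tz":-0.2,"turn":0,"grip":0.6},
    {"tx":0,"ty":0,"tz":-0.5,"turn":0,"grip":0.6},
    {"tx":0,"ty":0,"tz":-0.9,"turn":0,"grip":0.6},
    {"tx":0,"ty":0,"tz":-0.9,"turn":0,"grip":0.6},
    {"tx":-0.8,"ty":0,"tz":0,"turn":0,"grip":0.6},
    {"tx":-0.8,"ty":0,"tz":0,"turn":0,"grip":0.6},
    {"tx":-0.8,"ty":0,"tz":0,"turn":0,"grip":0.6}
  ]
}}

```text
time: 31.05
position: [0.4173, 0.077, 0.2718]
tool_rot: [2.543, 1.844, 0.003]
ft_force: [0.5, 0.3, 0.6]
grip_width: 0.6
grip_force: 0.0
```

Call:
{"method": "send_rows", "body": {
  "steps": [
    {"tx":-0.8,"ty":0,"tz":0,"turn":0,"grip":0.6},
    {"tx":-0.8,"ty":0,"tz":0,"turn":0,"grip":0.6},
    {"tx":0,"ty":0,"tz":0,"turn":0,"grip":0.6},
    {"tx":0,"ty":0,"tz":0,"turn":0,"grip":0.6}
  ]
}}

```text
time: 31.55
position: [0.3933, 0.0019, 0.2719]
tool_rot: [2.544, 1.843, 0.004]
ft_force: [0.1, -0.4, -0.3]
grip_width: 0.597
grip_force: 0.0
```

```bash
python3 - <<'E'
from h import *
T=cam("top");S=cam("side")
a=np.radians(-18.1);X=np.array([np.cos(a),np.sin(a)]);Y=np.array([-X[1],X[0]]);C=np.array([.5115,.269])
for n,d in(("top",T),("side",S)):
    h=d["hsv"];print(n,"amber",blobs((h[...,0]<18)&(h[...,1]>150)&(h[...,2]>40),150))
    print(" black",[b for b in blobs(d["bgr"].max(2)<60,60) if b[1][4]<500 and 120<b[0][0]<340])
    for y in(0,-.064):
        c=C-.032*X+y*Y;print(" expect cap mid",project(d,[[*c,.1165]]).round(1),"cap top",project(d,[[*c,.130]]).round(1),"body top",project(d,[[*c,.094]]).round(1))
E
```

```text
top amber [(array([324.8,   8.9]), [315, 0, 20, 19, 201]), (array([165.5, 198.8]), [155, 189, 19, 18, 162]), (array([128.4, 220. ]), [116, 209, 21, 21, 222]), (array([153.9, 226.7]), [137, 211, 30, 29, 380]), (array([185. , 232.9]), [169, 217, 29, 29, 370])]
 black [(array([291. ,  48.8]), [266, 41, 53, 19, 396])]
 expect cap mid [[149.2 222.3]] cap top [[147.4 221.3]] body top [[152. 224.]]
 expect cap mid [[180.9 229.4]] cap top [[179.6 228.5]] body top [[182.9 230.9]]
side amber [(array([112.1, 112.2]), [100, 95, 23, 32, 275]), (array([282.9, 260.5]), [262, 232, 41, 55, 929]), (array([246.2, 264.9]), [237, 258, 19, 15, 206]), (array([262.8, 303.4]), [253, 293, 21, 20, 283])]
 black [(array([173.8,  45.8]), [169, 29, 11, 34, 182]), (array([313.5,  80.2]), [302, 66, 20, 38, 341]), (array([131.4, 150.4]), [122, 126, 20, 49, 413]), (array([320.8, 185.9]), [314, 178, 14, 17, 194]), (array([182.8, 214.7]), [175, 206, 16, 18, 230]), (array([289.1, 231.7]), [282, 223, 16, 19, 250]), (array([278.1, 258.5]), [270, 248, 18, 21, 284]), (array([246.1, 255.5]), [242, 251, 9, 10, 76]), (array([263.2, 293.4]), [258, 288, 11, 12, 110])]
 expect cap mid [[277.9 258.1]] cap top [[278.2 254. ]] body top [[277.5 264.6]]
 expect cap mid [[289.9 232.1]] cap top [[290.3 228. ]] body top [[289.3 238.9]]
```

```bash
python3 -c "
from bench import ctrl
print(ctrl.close_job())"
```

```text
the job is handed in; nothing more can be done
None
```

Both amber bottles stand upright and seated on the crate floor, the standing one in cell1 and the fallen one in cell0, and the job was handed in at about 31.7 s. While being tipped upright, the fallen bottle slid several centimetres along the bench.

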